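Re-arm the banding machine with its spring-return key

TASK

The banding machine stopped after a jam was cleared: push its drop-down front flap fully shut, then take the key with the round head out of the key stand, push it all the way down into the key switch on top of the machine (past the stiff spring pins) and turn it a quarter turn clockwise, seen from above, to the stop. The switch springs back when released, so finish while still gripping the key, fully inserted and held turned. Leave the flap shut, the other two keys in the stand and everything else on the table where it is.

Things in the scene. Friction and masses are not known exactly. Their poses are not given: they have to be found in the camera images.
- bander: bench-top paper-banding machine, fixed: off-white box 200 mm deep (its x) x 320 mm wide (its y) x 140 mm high; origin at the centre of its underside, front to its -x, left +y. A grey arch (x 35 to 75, y -30 to 140 mm) stands 96 mm high on its top; a reel sticks out 50 mm on its left. Key switch in its top at x -45, y -100 mm (front right)
- flap (a joint): angle of the machine's front flap: 0 = shut (upright, flush with the machine's front), grows as its top edge comes forward and down, up to 0.9 rad; at the start it stands open. A stiff friction hinge (0.25 Nm, 2 to 3 N at the top edge) keeps it at any angle; nothing latches
- flap_hinge (a point): middle of the flap's hinge line, along the machine's y, at the bottom of the machine's front (18 mm above the table, 97 mm in front of the machine's centre and 56 mm to its left); axes as the machine's
- flap_edge (a point): middle of the flap's rolled top edge, a bar 10 mm thick, 194 mm long along the machine's y, 108 mm from the hinge line; the flap below it is a sheet 6 mm thick with a clear window. Its z points away from the hinge, its x to the flap's inner side (towards the machine)
- keyway (a point): middle of the key slot, in the top face of the round steel rotor (40 mm across, 142 mm above the table, in a ring 49 mm across, 1 mm higher). x along the slot, z up; turns with the rotor. Slot 15.6 x 6.6 mm, 32 mm deep, mouth bevelled 3.5 mm at 45 degrees. Two sprung pins reach 2.5 mm into it from its +x end, 11 and 18 mm down: they press the key sideways and passing them takes 2 to 10 N
- key_switch (a joint): turn of the key switch: 0 at rest (slot along the machine's x, front to back), grows clockwise seen from above to a stop at 1.57 rad. A spring turns it back: 0.03 Nm at rest, 0.14 Nm at the stop. The key has about 0.1 to 0.2 rad of play in the slot, so the hand turns a little farther than the rotor
- round_key_head (a point): the machine's key, 40 g, upright in a slot of the stand: black flat ROUND head, 38 mm across, 10 mm thick; the point is the disc's middle, 27 mm above its foot (30 x 10 x 8 mm), which rests on the stand. Below: steel blade 14 x 5 mm, 28 mm long, rounded tip. x width, y thickness (grip across y), z up. Enters the keyway either way round, x along its x; fully in, the point is 27 mm above it
- square_key_head (a point): another machine's key, upright in the stand: black flat head 22 mm wide x 10 mm thick x 36 mm high, same foot and blade; the point is 27 mm above its foot. To be left there
- tee_key_head (a point): a third key, upright in the stand: T-shaped head, a bar 12 mm thick and 44 mm long across a 10 mm stem, same foot and blade; the point is 27 mm above its foot, 9 mm under the bar's middle. To be left there
- key_stand: wooden key stand, 158 x 54 x 34 mm, fixed; origin at the centre of its underside, x along its length. Three slots at x = -50, 0, +50 mm, along x, hold the keys in any order, with about 1.2 mm play all round
- tape_roll: roll of brown tape lying flat, 120 mm across x 48 mm high, between the key stand and the machine's flap; origin under its centre; bystander
- carton: closed white small carton, 60 x 110 x 46 mm, beside the machine's right side; origin under its centre; bystander
Things that resemble listed ones, but are neither listed nor needed, are in the scene too. Leave any blue look-alike of the part that bears round_key_head alone.

How it is judged:
By the outcome, as a careful person would: the job done as asked, in the order asked, and still so for the second after the job is handed in, while the arm keeps its last pose, push and grip.
It also fails if it takes over 59 s, if anything falls off the work surface, if the arm or the gripper's body presses on something with over 40 N, if the wrist force passes 120 N, or if a joint passes its speed limit or range.

ROBOT

A 6-joint arm with a two-finger parallel gripper is mounted at the origin on a cart in front of the work surface, level with it; the furniture and walls round the work are solid. World frame = base frame: x ahead of the robot, y to its left, z up, the work surface at z = 0. Lengths are in mm, angles in rad, forces in N, time in s.
With the tool pointing down it reaches from about 400 to 925 mm from the base axis. Payload 12.5 kg.
Tool frame: the origin (TCP) lies midway between the tips of the shut fingers; the grasp point (between the pads) lies 19 mm behind it; z points along the fingers, y is the direction in which the jaws open and shut (so a half turn about z gives the same grasp; the last joint's range is limited). The gripper opens to 95 mm and grips with 3 to 60 N. Pads are 20 mm wide; open, the fingers measure 119 mm over their backs; the gripper's body (75 mm by 180 mm) begins 59 mm behind the grasp point.
Start: joints at [-1.344, 0.491, 1.559, -0, 1.092, -0.106], TCP at [204.205, -590.717, 214.661] pointing down, gripper open.
Joint ranges: [-3.1, 3.1], [-0.84, 2.19], [0.05, 2.79], [-1.13, 4.28], [0.06, 2.93], [-2.69, 2.69]. Speed limits (rad/s): [2.22, 2.22, 2.79, 3.14, 3.14, 3.14].

INTERFACE

Orientations are given as [roll, pitch, yaw] about the fixed x, y, z axes, in that order (R = Rz(yaw) Ry(pitch) Rx(roll)).
In Python, from cell import env, eyes, job_done, boxes_of, regions_of gives the robot as it stands.
- The arm moves only by the tool send_rows, never from a script. Its argument "plan" is text: rows parted by semicolons, each of 5 numbers parted by spaces: the shift along the tool's x, y, z in mm, then the turn about the tool's z in rad, then the finger opening in mm, from 0 to 95.1. In form: x y z roll gripper; .... A call has 1 to 8 rows; each row shifts and turns the pose as measured when the row begins, along the tool's axes as they then stand; what a row does not reach is not made up. A row lasts 1/10 s, in which the tool goes at most 50 mm and 8.59 degrees, less where a joint would pass 70% of its speed; a pose out of reach is approached as far as the arm can. A call with a gripper value outside its range is refused whole. The fingers move at their own pace and stop on an object; the grip force is fixed at half the most. Time passes only in rows, so rows that do not move let the fingers close. It gives the time, the measured TCP pose, the force and the opening at its end, in the units of the state.
- env.state(): the state, without advancing time (a new reading comes with each control period).
- eyes.read_camera(name): name is "side" or "top" or "wrist"; returns a dict with "image" (420x560x3 uint8, red, green, blue), "vertical_fov" (degrees; the focal length in pixels is half the picture's height over the tangent of half this angle, whatever the lens; pixels are square), "cx", "cy" (the principal point, pixels), "extrinsics" (4x4, takes a point from camera to world coordinates). Camera axes: x right, y up, looking along -z (the intrinsics and any distortion apply to the point x, -y, -z); pixel columns grow to the right and rows downward; lengths in mm; the calibration is good to about 2 mm. A picture is of the moment at which its call begins. There is no depth.
- job_done(): hands the job in, once; it reports no verdict.
Trained networks look in a picture, given as the dict that the camera call returned (one of the last four; its "shot" number tells which), for a name from the list of things; names that differ only in an ending like _2 or _b are one class to them, and where a whole thing is asked for, a point or a joint stands for the part that bears it (a point fixed in the world has none). Each returns a list of dicts, best first, with "confidence" (0 to 1); they miss things now and then, are a little off and sometimes report something else, mostly with a low value. They report only what shows in the picture. A call takes as long as a camera call. They do not tell look-alikes from the thing itself.
- boxes_of(target, picture): "bbox" ([left, top, width, height] in pixels, round what is visible of it).
- regions_of(target, picture): "pixels" (420x560 bool, what is visible of it) and "bbox" ([left, top, width, height] in pixels, round what is visible of it).
The state is a dict: "t": time; "joints": joint angles; "qvel": joint speeds; "tau": joint torques, N m; "eef_pos": TCP position; "tcp_rot": TCP orientation; "ft_force": force on the tool from outside, world axes, zero at the start; "moment": the same for the moment, N m; "opening": opening from 0.0 (shut) to 1.0 (fully open).
Only numpy, scipy, OpenCV 4.12 (cv2) and the standard library are available. Lean on these libraries where they do the work, as an engineer would, in place of code of your own. Each camera call takes 0.05 s, during which the arm holds its last target.

## Working session

There is one attempt and no reset: what is moved stays moved. The work goes in short steps, Python scripts to look and compute and a tool call to move; the robot and the scene stay as the last step left them, time stands still between calls to the robot, and variables do not carry over. Pictures are saved under pics/ and viewed, and the job is handed in when it is done.

Besides the shell and the picture viewer there is one more tool, called after "Call:" by a JSON object that holds its "op" and its "data". send_rows: Moves the arm, as the interface text tells. Its arguments: {"type":"object","properties":{"plan":{"type":"string"}},"required":["plan"]}

```bash
ls; mkdir -p pics; cat > h.py <<'E'
import numpy as np, cv2
from cell import env, eyes, job_done, boxes_of, regions_of
def shot(cam,name):
    p=eyes.read_camera(cam); cv2.imwrite('pics/'+name+'.png',p['image'][:,:,::-1]); return p
def f(p): return p['image'].shape[0]/2/np.tan(np.radians(p['vertical_fov'])/2)
def ray(p,u,v):
    E=np.array(p['extrinsics']); d=np.array([(u-p['cx'])/f(p),-(v-p['cy'])/f(p),-1.]); d=E[:3,:3]@d
    return E[:3,3],d/np.linalg.norm(d)
def atz(p,u,v,z):
    o,d=ray(p,u,v); return o+d*(z-o[2])/d[2]
def proj(p,X):
    E=np.array(p['extrinsics']); c=E[:3,:3].T@(np.array(X,float)-E[:3,3]); return np.array([p['cx']+f(p)*c[0]/-c[2], p['cy']+f(p)*c[1]/c[2]])
def tri(obs):
    A=np.zeros((3,3));b=np.zeros(3)
    for p,u,v in obs:
        o,d=ray(p,u,v);M=np.eye(3)-np.outer(d,d);A+=M;b+=M@o
    return np.linalg.solve(A,b)
E
python3 - <<'E'
from h import *
for c in ['side','top','wrist']:
    p=shot(c,c+'0'); print(c,{k:v for k,v in p.items() if k not in('image',)})
    for t in ['bander','round_key_head','square_key_head','tee_key_head','key_stand','tape_roll','carton','flap','key_switch','flap_edge','keyway']:
        try: print(t,[(np.round(b['bbox']).tolist(),round(b['confidence'],2)) for b in boxes_of(t,p)])
        except Exception as e: print(t,e)
print(env.state())
E
```

```text
pics
side {'vertical_fov': 53.531910449545904, 'cx': 274.93049678054564, 'cy': 212.42527667832817, 'extrinsics': array([[ 1.58144521e-01,  5.86678264e-01, -7.94228510e-01,
        -1.22356930e+02],
       [-9.87333002e-01,  1.04381799e-01, -1.19490513e-01,
        -1.86338356e+02],
       [ 1.28005139e-02,  8.03064789e-01,  5.95754221e-01,
         6.02373120e+02],
       [ 0.00000000e+00,  0.00000000e+00,  0.00000000e+00,
         1.00000000e+00]]), 'shot': 1}
bander [([117.0, 143.0, 158.0, 93.0], 0.62)]
round_key_head [([391.0, 247.0, 19.0, 23.0], 0.71)]
square_key_head [([366.0, 244.0, 15.0, 22.0], 0.77)]
tee_key_head [([338.0, 236.0, 21.0, 21.0], 0.8)]
key_stand [([327.0, 243.0, 84.0, 50.0], 0.75)]
tape_roll [([244.0, 256.0, 66.0, 59.0], 0.93)]
carton [([308.0, 198.0, 57.0, 36.0], 0.83)]
flap []
key_switch [([244.0, 256.0, 63.0, 60.0], 0.41)]
flap_edge []
keyway [([307.0, 198.0, 58.0, 34.0], 0.38)]
top {'vertical_fov': 53.32642199816939, 'cx': 278.0107374361672, 'cy': 212.38234899217593, 'extrinsics': array([[-1.26843683e-02,  9.50762164e-01, -3.09661775e-01,
         2.21798640e
[... 1492 characters left out ...]
rton []
flap []
key_switch []
flap_edge []
keyway []
{'t': 1.8, 'joints': array([-1.34363098e+00,  4.90908609e-01,  1.55887938e+00, -1.15864035e-05,
        1.09167277e+00, -1.05601667e-01]), 'qvel': array([ 0.00016773, -0.00026883,  0.0008411 ,  0.00031935,  0.00023269,
       -0.00100464]), 'tau': array([-2.67531113e-04, -6.12463975e+01, -2.58431286e+01,  6.92235399e-02,
        4.45687759e-02, -3.83314671e-06]), 'eef_pos': array([ 204.18792092, -590.74183016,  214.66270488]), 'tcp_rot': array([3.14146258e+00, 2.41271286e-05, 3.32772350e-01]), 'ft_force': array([-0.07988075, -0.35211444,  0.94734322]), 'moment': array([-0.01981336, -0.01698887, -0.00281043]), 'opening': 0.9952022652490758}
```

```bash
python3 - <<'E'
import cv2
a=cv2.imread('pics/side0.png');cv2.imwrite('pics/side0z.png',cv2.resize(a[120:320,100:430],(792,480),interpolation=cv2.INTER_CUBIC))
a=cv2.imread('pics/top0.png');cv2.imwrite('pics/top0z.png',cv2.resize(a[100:300,100:420],(800,500),interpolation=cv2.INTER_CUBIC))
E
```

```text
(no output)
```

View pics/side0.png

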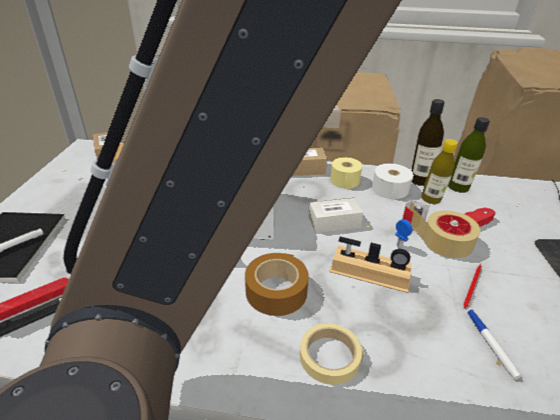

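View pics/top0.png

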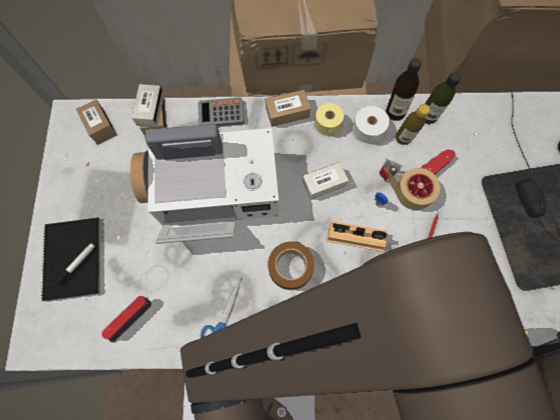

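View pics/wrist0.png

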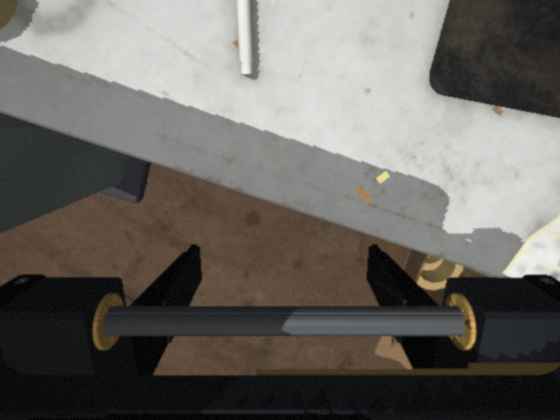

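```bash
ls pics
```

```text
side0.png
side0z.png
top0.png
top0z.png
wrist0.png
```

View pics/side0z.png

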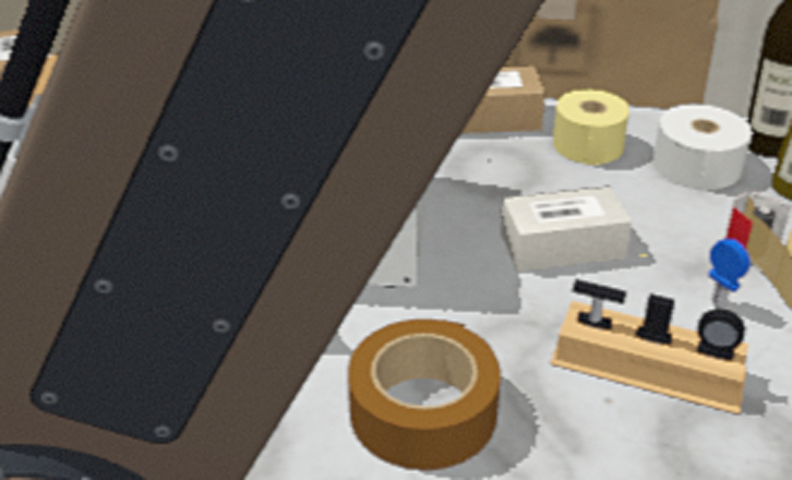

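View pics/top0z.png

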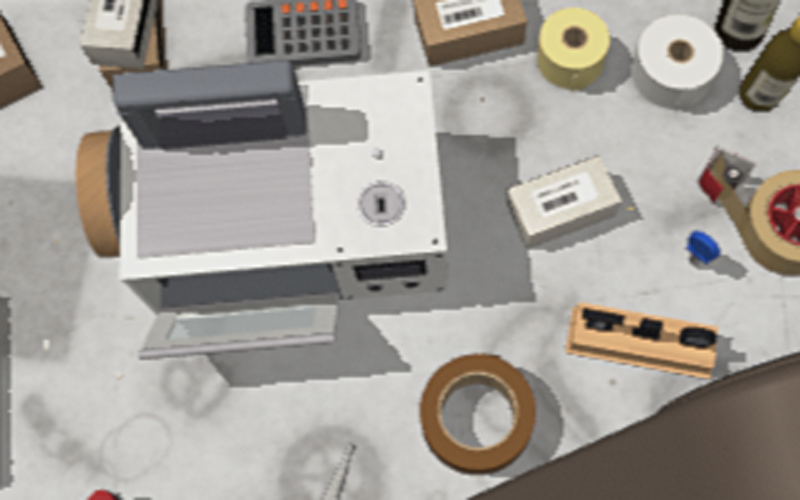

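```bash
cat > calc.py <<'E'
from h import *
import pickle
E
python3 - <<'E'
from h import *
p=dict(image=np.zeros((420,560,3)),vertical_fov=53.32642199816939,cx=278.0107,cy=212.3823,extrinsics=np.array([[-1.26843683e-02,  9.50762164e-01, -3.09661775e-01,2.21798640e+02],[-9.99888352e-01, -1.45067643e-02, -3.58304009e-03,-8.33129981e+01],[-7.89880934e-03,  3.09581753e-01,  9.50840022e-01,1.10785647e+03],[0,0,0,1]]))
import pickle; pickle.dump(p,open('top.pkl','wb'))
z=lambda x,y:(100+x/2.5,100+y/2.5)
for n,q,h in [('FR',z(445,250),140),('FL',z(120,277),140),('BR',z(430,70),140),('rotor',z(382,204),143),('edgeL',z(141,354),90),('edgeR',z(337,338),90),('stand c',z(643,330),34),('round',z(697,336),64),('tee',z(602,320),70),('sq',z(648,327),70),('standL',z(585,308),34),('standR',z(718,333),34),('tape',z(478,398),48),('carton',z(565,195),46)]:
    print(n,np.round(atz(p,*q,h),0))
E
```

```text
FR [569. -80. 140.]
FL [546. 238. 140.]
BR [768. -67. 140.]
rotor [617. -18. 143.]
edgeL [481. 227.  90.]
edgeR [495.  30.  90.]
stand c [ 514. -289.   34.]
round [ 498. -338.   64.]
tee [ 515. -241.   70.]
sq [ 507. -287.   70.]
standL [ 539. -229.   34.]
standR [ 509. -368.   34.]
tape [ 440. -112.   48.]
carton [ 665. -212.   46.]
```

```bash
cat >> h.py <<'E'
def plan(target,yaw,g,step=45,start=None,rstep=0.14):
    s=env.state() if start is None else start
    p=np.array(s['eef_pos'],float); y=s['tcp_rot'][2]; t=np.array(target,float)
    dy=yaw-y
    n=int(max(np.ceil(np.linalg.norm(t-p)/step),np.ceil(abs(dy)/rstep),1))
    rows=[];d=(t-p)/n
    for i in range(n):
        yy=y+dy*i/n; c,sn=np.cos(yy),np.sin(yy)
        rows.append((d[0]*c+d[1]*sn, d[0]*sn-d[1]*c, -d[2], -dy/n, g))
    out=['%.1f %.1f %.1f %.3f %g'%r for r in rows]
    for i in range(0,n,8): print('; '.join(out[i:i+8]))
def st():
    s=env.state(); print('t %.2f'%s['t'],'pos',np.round(s['eef_pos'],1),'rot',np.round(s['tcp_rot'],3),'F',np.round(s['ft_force'],1),'M',np.round(s['moment'],2),'op',round(s['opening']*95.1,1)); return s
E
python3 - <<'E'
from h import *
plan([430,-290,250],0.068,0)
E
```

```text
34.6 -23.4 -3.9 0.029 0; 33.9 -24.4 -3.9 0.029 0; 33.2 -25.4 -3.9 0.029 0; 32.4 -26.3 -3.9 0.029 0; 31.6 -27.3 -3.9 0.029 0; 30.8 -28.2 -3.9 0.029 0; 30.0 -29.1 -3.9 0.029 0; 29.1 -30.0 -3.9 0.029 0
28.2 -30.8 -3.9 0.029 0
```

Call:
{"op": "send_rows", "data": {"plan": "35 -23 -4 0.03 0; 34 -24 -4 0.03 0; 33 -25 -4 0.03 0; 32 -26 -4 0.03 0; 32 -27 -4 0.03 0; 31 -28 -4 0.03 0; 30 -29 -4 0.03 0; 29 -30 -4 0.03 0"}}

```text
t: 2.6
eef_pos: [411.2, -320.9, 246.8]
tcp_rot: [3.141, -0.0, 0.076]
ft_force: [1.3, -0.8, 0.2]
opening: 0.383
```

```bash
python3 - <<'E'
from h import *
st()
plan([430,-290,250],0.068,0)
E
```

```text
t 2.60 pos [ 411.2 -320.9  246.8] rot [ 3.141 -0.     0.076] F [ 1.3 -0.8  0.2] M [ 0.02  0.02 -0.04] op 36.4
21.1 -29.4 -3.2 0.008 0
```

Call:
{"op": "send_rows", "data": {"plan": "21 -29 -3 0.008 0; 0 0 0 0 0; 0 0 0 0 0"}}

```text
t: 2.9
eef_pos: [433.2, -285.3, 250.9]
tcp_rot: [3.14, -0.002, 0.072]
ft_force: [-0.0, -0.5, 0.2]
opening: 0.134
```

```bash
python3 - <<'E'
from h import *
import pickle
s=st()
p=shot('wrist','w1'); pickle.dump(p,open('w1.pkl','wb'))
for t in ['round_key_head','key_stand','bander','key_switch']:
    print(t,[(np.round(b['bbox']).tolist(),round(b['confidence'],2)) for b in boxes_of(t,p)])
q=shot('top','t1'); pickle.dump(q,open('t1.pkl','wb'))
print(np.round(p['extrinsics'],4))
E
```

```text
t 2.90 pos [ 433.2 -285.3  250.9] rot [ 3.14e+00 -2.00e-03  7.20e-02] F [-0.  -0.5  0.2] M [ 0.03  0.01 -0.02] op 12.8
round_key_head [([320.0, 125.0, 35.0, 15.0], 0.82), ([348.0, 11.0, 33.0, 40.0], 0.64), ([2.0, 2.0, 114.0, 53.0], 0.17)]
key_stand [([224.0, 82.0, 134.0, 76.0], 0.66)]
bander [([1.0, 2.0, 113.0, 53.0], 0.88)]
key_switch []
[[ 7.090000e-02  9.562000e-01  2.841000e-01  5.132320e+02]
 [-9.975000e-01  6.700000e-02  2.340000e-02 -2.777465e+02]
 [ 3.300000e-03 -2.850000e-01  9.585000e-01  4.206800e+02]
 [ 0.000000e+00  0.000000e+00  0.000000e+00  1.000000e+00]]
```

View pics/w1.png

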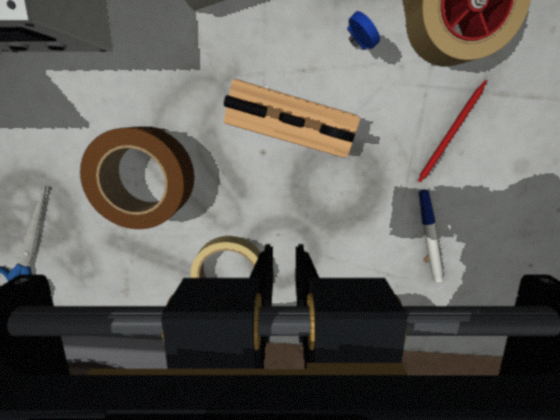

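View pics/t1.png

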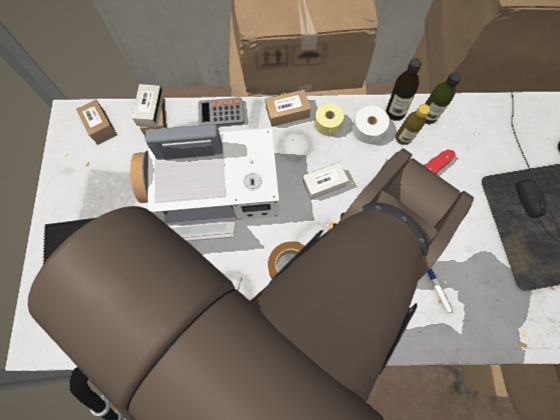

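```bash
python3 - <<'E'
from h import *
import pickle
p=pickle.load(open('w1.pkl','rb'))
a=p['image'][60:190,190:400,::-1]; cv2.imwrite('pics/w1z.png',cv2.resize(a,None,fx=3.8,fy=3.8,interpolation=cv2.INTER_CUBIC))
for n,u,v,z in [('tee bar',245,103,76),('sq top',292,119,79),('round top',340,132,80),('blue',363,30,40)]:
    print(n,np.round(atz(p,u,v,z),1))
E
```

```text
tee bar [ 521.9 -239.2   76. ]
sq top [ 509.9 -287.4   79. ]
round top [ 500.7 -337.1   80. ]
blue [ 604.1 -355.6   40. ]
```

View pics/w1z.png

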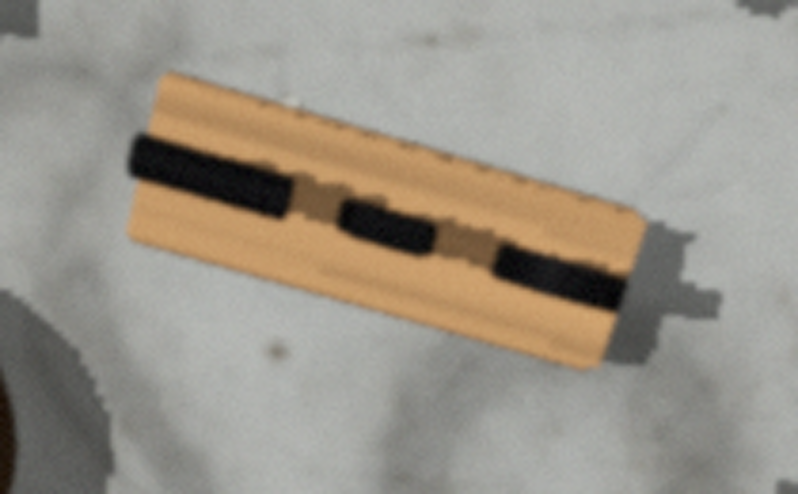

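```bash
python3 - <<'E'
from h import *
plan([430,125,230],0.068,0,step=48)
E
```

```text
2.9 -45.6 2.3 0.000 0; 2.9 -45.6 2.3 0.000 0; 2.9 -45.6 2.3 0.000 0; 2.9 -45.6 2.3 0.000 0; 2.9 -45.6 2.3 0.000 0; 2.9 -45.6 2.3 0.000 0; 2.9 -45.6 2.3 0.000 0; 2.9 -45.6 2.3 0.000 0
2.9 -45.6 2.3 0.000 0
```

Call:
{"op": "send_rows", "data": {"plan": "3 -46 2 0 0; 3 -46 2 0 0; 3 -46 2 0 0; 3 -46 2 0 0; 3 -46 2 0 0; 3 -46 2 0 0; 3 -46 2 0 0; 3 -46 2 0 0"}}

```text
t: 4.0
eef_pos: [432.5, 85.0, 232.9]
tcp_rot: [3.139, -0.003, 0.05]
ft_force: [0.3, 0.1, -0.1]
opening: 0.0
```

Call:
{"op": "send_rows", "data": {"plan": "3 -40 2 0 0; 0 0 0 0 0; 0 0 0 0 0"}}

```text
t: 4.3
eef_pos: [433.1, 129.8, 230.4]
tcp_rot: [3.14, -0.003, 0.054]
ft_force: [0.5, 0.1, 1.3]
opening: 0.009
```

```bash
python3 - <<'E'
from h import *
import pickle
s=st()
p=shot('wrist','w2'); pickle.dump(p,open('w2.pkl','wb'))
p=shot('side','s2'); pickle.dump(p,open('s2.pkl','wb'))
E
```

```text
t 4.30 pos [433.1 129.8 230.4] rot [ 3.14e+00 -3.00e-03  5.40e-02] F [0.5 0.1 1.3] M [-0.02 -0.02  0.01] op 0.8
```

View pics/w2.png

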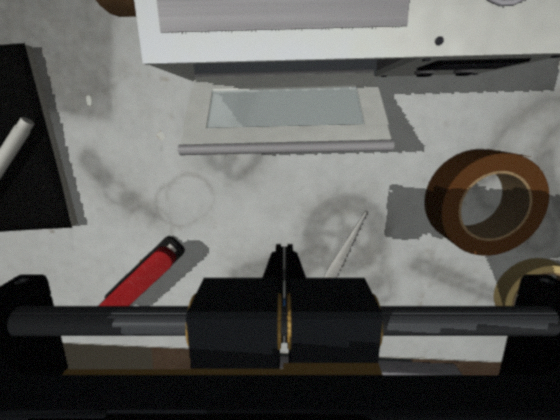

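View pics/s2.png

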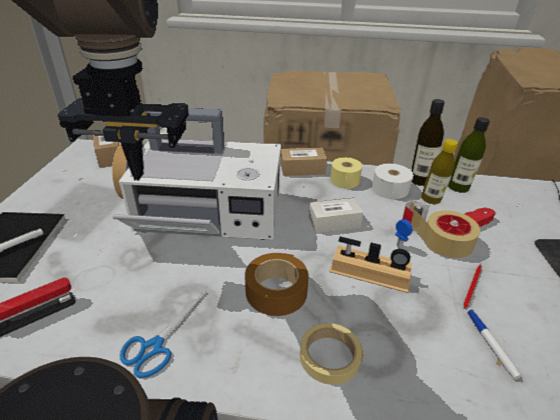

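```bash
python3 - <<'E'
from h import *
import pickle
w=pickle.load(open('w2.pkl','rb'));s=pickle.load(open('s2.pkl','rb'));
a=s['image'][150:250,90:310,::-1]; cv2.imwrite('pics/s2z.png',cv2.resize(a,None,fx=3.6,fy=3.6,interpolation=cv2.INTER_CUBIC))
for h in (90,98,105): print(h,np.round(atz(w,180,149,h),1),np.round(atz(w,393,146,h),1), np.linalg.norm(atz(w,180,149,h)-atz(w,393,146,h)))
L=tri([(w,180,149),(s,116,218)]);R=tri([(w,393,146),(s,218,231)]);print(L,R)
for X in (L,R): print(proj(w,X),proj(s,X))
# rotor in side
print(np.round(atz(s,249,175,143),1))
E
```

```text
90 [477.6 230.6  90. ] [490.9  31.1  90. ] 199.94554111550082
98 [478.5 228.1  98. ] [491.5  33.8  98. ] 194.79061549773704
105 [479.3 226.  105. ] [492.   36.1 105. ] 190.28005558219368
[479.19954635 226.458824    95.82953805] [492.04217392  23.38257349  78.36464446]
[182.50285741 148.14631033] [114.73711345 217.83941948]
[397.11652731 144.19877364] [216.09833662 231.83304244]
[611.  -19.6 143. ]
```

View pics/s2z.png

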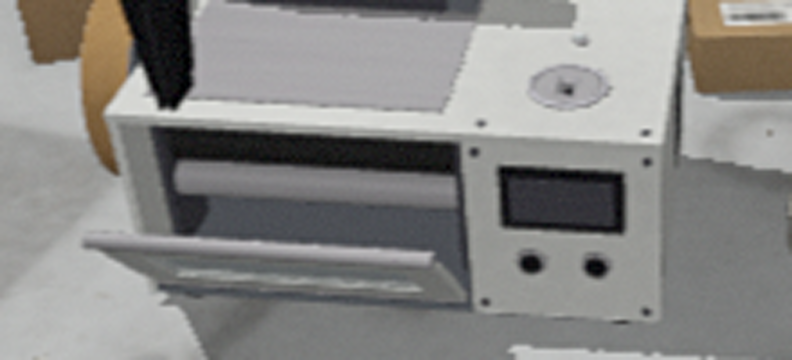

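Call:
{"op": "send_rows", "data": {"plan": "0 0 47 -0.01 0; 0 0 47 0 0; 0 0 45 0 0; 0 0 0 0 0; 10 0 0 0 0; 10 0 0 0 0; 5 0 0 0 0; 0 0 0 0 0"}}

```text
t: 5.2
eef_pos: [467.7, 122.9, 96.1]
tcp_rot: [3.14, -0.018, 0.05]
ft_force: [0.5, -0.7, 0.8]
opening: 0.001
```

```bash
python3 - <<'E'
from h import *
st()
E
```

```text
t 5.20 pos [467.7 122.9  96.1] rot [ 3.14  -0.018  0.05 ] F [ 0.5 -0.7  0.8] M [0.06 0.04 0.01] op 0.1
```

Call:
{"op": "send_rows", "data": {"plan": "0 -4 10 -0.01 0; 0 0 0 0 0; 0 0 0 0 0"}}

```text
t: 5.5
eef_pos: [468.3, 127.5, 87.2]
tcp_rot: [3.14, -0.021, 0.061]
ft_force: [0.3, -0.8, 0.3]
opening: 0.002
```

```bash
python3 - <<'E'
from h import *
st()
shot('wrist','w3');shot('side','s3')
E
```

```text
t 5.50 pos [468.3 127.5  87.2] rot [ 3.14  -0.021  0.061] F [ 0.3 -0.8  0.3] M [-0.    0.01 -0.05] op 0.2
```

View pics/s3.png

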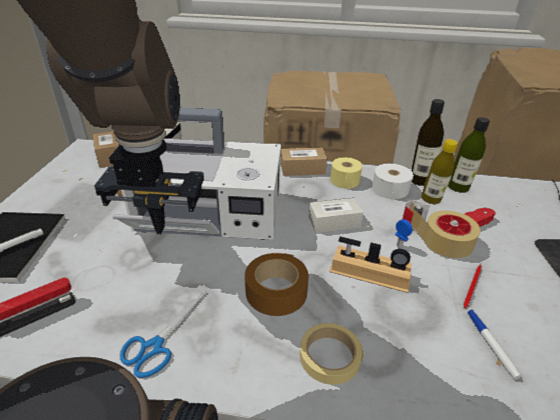

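View pics/w3.png

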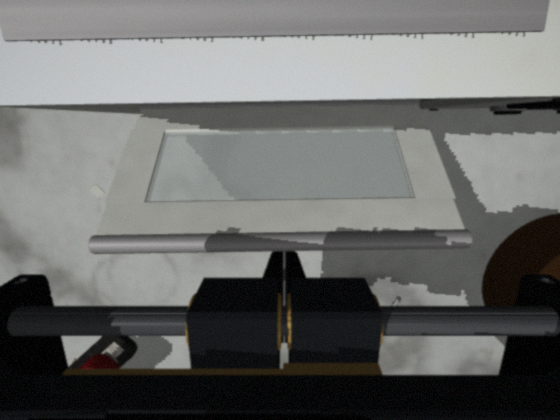

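Call:
{"op": "send_rows", "data": {"plan": "10 0 0 0 0; 10 0 0 0 0; 10 0 -1 0 0; 0 0 0 0 0"}}

```text
t: 6.0
eef_pos: [492.2, 129.1, 88.6]
tcp_rot: [3.14, -0.005, 0.062]
ft_force: [-0.5, 0.2, -0.6]
opening: 0.006
```

```bash
python3 - <<'E'
from h import *
st()
E
```

```text
t 6.00 pos [492.2 129.1  88.6] rot [ 3.14  -0.005  0.062] F [-0.5  0.2 -0.6] M [ 0.05 -0.    0.01] op 0.6
```

Call:
{"op": "send_rows", "data": {"plan": "8 0 -1 0 0; 8 0 -1 0 0; 8 0 -1 0 0; 0 0 0 0 0"}}

```text
t: 6.4
eef_pos: [515.6, 130.6, 91.7]
tcp_rot: [3.139, -0.001, 0.063]
ft_force: [0.1, -0.6, -0.3]
opening: 0.006
```

```bash
python3 - <<'E'
from h import *
st()
shot('wrist','w4')
E
```

```text
t 6.40 pos [515.6 130.6  91.7] rot [ 3.139e+00 -1.000e-03  6.300e-02] F [ 0.1 -0.6 -0.3] M [0.06 0.07 0.03] op 0.6
```

View pics/w4.png

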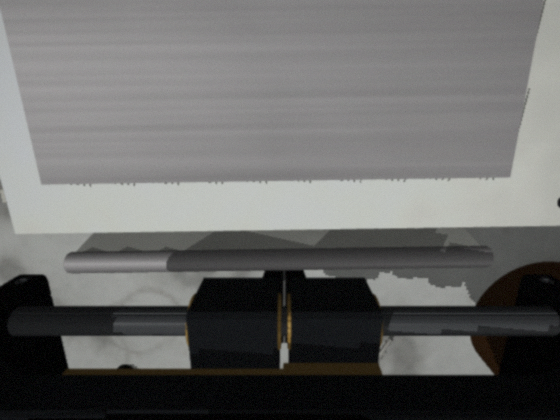

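Flap edge moved up and in (row ~260), machine front at row ~230. Continue, small steps.

Call:
{"op": "send_rows", "data": {"plan": "8 0 -1 0 0; 8 0 -1 0 0; 4 0 0 0 0; 0 0 0 0 0"}}

```text
t: 6.85
eef_pos: [536.5, 132.0, 93.7]
tcp_rot: [3.139, -0.0, 0.063]
ft_force: [-2.2, 1.0, 1.7]
opening: 0.007
```

Call:
{"op": "send_rows", "data": {"plan": "4 0 0 0 0; 4 0 0 0 0; 0 0 0 0 0"}}

```text
t: 7.15
eef_pos: [538.7, 132.1, 93.4]
tcp_rot: [3.139, 0.014, 0.063]
ft_force: [0.1, -0.0, 0.0]
opening: 0.003
```

```bash
python3 - <<'E'
from h import *
st()
shot('wrist','w5')
E
```

```text
t 7.15 pos [538.7 132.1  93.4] rot [3.139 0.014 0.063] F [ 0.1 -0.   0. ] M [-0.01 -0.03  0.04] op 0.3
```

View pics/w5.png

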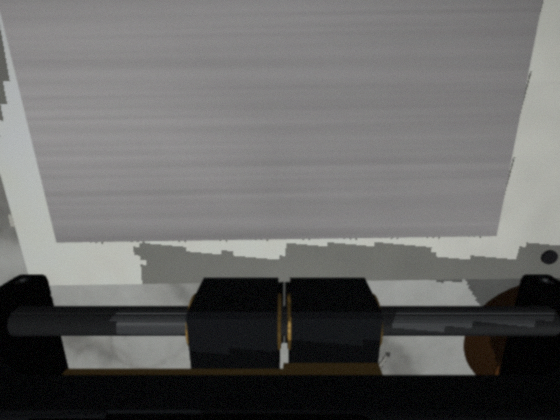

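Call:
{"op": "send_rows", "data": {"plan": "5 0 0 0 0; 5 0 0 0 0"}}

```text
t: 7.4
eef_pos: [539.0, 132.2, 93.0]
tcp_rot: [3.138, 0.036, 0.064]
ft_force: [-35.9, -3.0, 28.7]
opening: 0.005
```

```bash
python3 - <<'E'
from h import *
st()
E
```

```text
t 7.40 pos [539.  132.2  93. ] rot [3.138 0.036 0.064] F [-35.9  -3.   28.7] M [-0.4   5.39 -0.02] op 0.4
```

Call:
{"op": "send_rows", "data": {"plan": "-8 0 0 0 0; -20 0 0 0 0; -25 0 0 0 0; 0 0 -30 0 0; 0 20 -45 0 0; 0 40 -25 0 20; 0 46 -20 0 40; 0 46 0 0 40"}}

```text
t: 8.2
eef_pos: [501.5, -22.6, 219.6]
tcp_rot: [3.135, 0.028, 0.071]
ft_force: [1.2, 0.1, -0.3]
opening: 0.201
```

```bash
python3 - <<'E'
from h import *
st()
shot('side','s6')
E
```

```text
t 8.20 pos [501.5 -22.6 219.6] rot [3.135 0.028 0.071] F [ 1.2  0.1 -0.3] M [ 0.06 -0.03  0.02] op 19.1
```

View pics/s6.png

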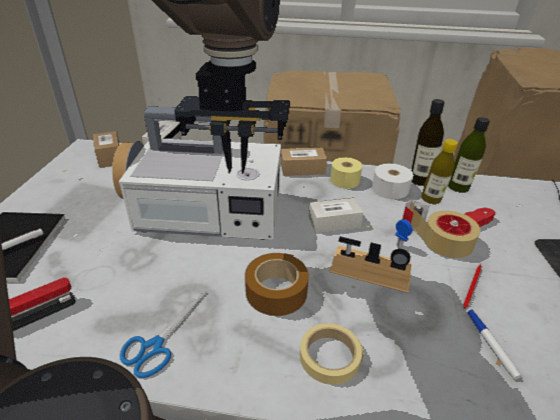

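Call:
{"op": "send_rows", "data": {"plan": "0 0 0 0 40; 0 0 0 0 40"}}

```text
t: 8.45
eef_pos: [502.8, -30.5, 218.9]
tcp_rot: [3.133, 0.026, 0.064]
ft_force: [0.1, 0.9, 0.4]
opening: 0.402
```

```bash
python3 - <<'E'
from h import *
import pickle
s=st()
p=shot('wrist','w6');pickle.dump(p,open('w6.pkl','wb'))
for t in ['keyway','key_switch']: 
    r=regions_of(t,p); print(t,[(np.round(b['bbox']).tolist(),round(b['confidence'],2)) for b in r])
a=p['image'][60:200,210:410,::-1]; cv2.imwrite('pics/w6z.png',cv2.resize(a,None,fx=4,fy=4,interpolation=cv2.INTER_CUBIC))
E
```

```text
t 8.45 pos [502.8 -30.5 218.9] rot [3.133 0.026 0.064] F [0.1 0.9 0.4] M [0.09 0.02 0.06] op 38.2
keyway [([242.0, 23.0, 57.0, 65.0], 0.86)]
key_switch [([240.0, 24.0, 62.0, 64.0], 0.97)]
```

View pics/w6.png

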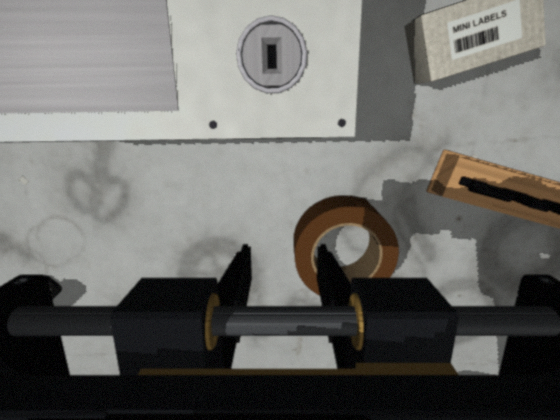

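View pics/w6z.png

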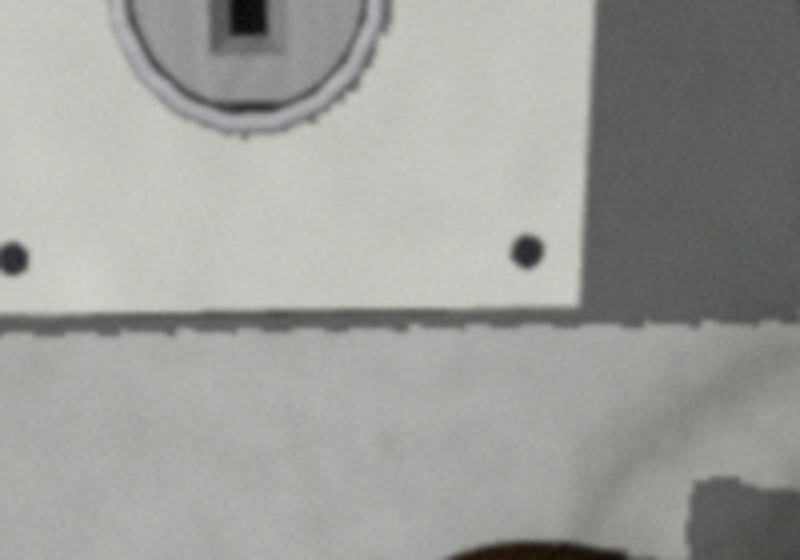

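```bash
python3 - <<'E'
from h import *
import pickle
p=pickle.load(open('w6.pkl','rb'))
a=p['image'][5:105,225:325,::-1]; cv2.imwrite('pics/w6y.png',cv2.resize(a,None,fx=6,fy=6,interpolation=cv2.INTER_CUBIC))
print(np.round(atz(p,271,54.5,142),1), np.round(atz(p,355,137,140),1),np.round(atz(p,178,0,140),1))
E
```

```text
[619.6 -13.9 142. ] [568.4 -78.8 140. ] [648.3  48.5 140. ]
```

View pics/w6y.png

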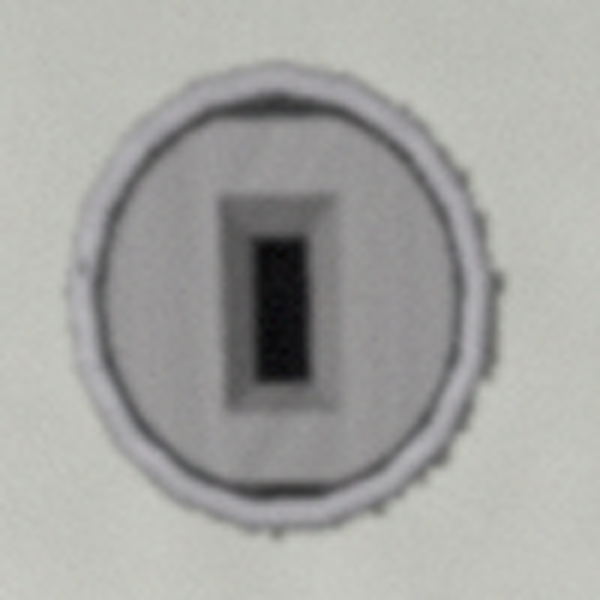

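```bash
python3 - <<'E'
from h import *
plan([500.7,-337.1,200],1.358,40,step=45,rstep=.128)
E
```

```text
-2.0 27.9 1.7 -0.117 40; -5.3 27.5 1.7 -0.117 40; -8.4 26.7 1.7 -0.117 40; -11.5 25.5 1.7 -0.117 40; -14.4 24.0 1.7 -0.117 40; -17.1 22.1 1.7 -0.117 40; -19.6 20.0 1.7 -0.117 40; -21.8 17.5 1.7 -0.117 40
-23.7 14.9 1.7 -0.117 40; -25.3 12.0 1.7 -0.117 40; -26.5 8.9 1.7 -0.117 40
```

Call:
{"op": "send_rows", "data": {"plan": "-2 28 2 -0.117 40; -5 28 2 -0.117 40; -8 27 2 -0.117 40; -11 26 2 -0.117 40; -14 24 2 -0.117 40; -17 22 2 -0.117 40; -20 20 2 -0.117 40; -22 18 2 -0.117 40"}}

```text
t: 9.4
eef_pos: [509.6, -249.9, 202.6]
tcp_rot: [-3.121, 0.021, 1.057]
ft_force: [0.1, 0.3, 0.5]
opening: 0.424
```

```bash
python3 - <<'E'
from h import *
st()
plan([500.7,-337.1,200],1.358,40,step=45,rstep=.128)
E
```

```text
t 9.40 pos [ 509.6 -249.9  202.6] rot [-3.121  0.021  1.057] F [0.1 0.3 0.5] M [ 0.01 -0.09  0.05] op 40.3
-26.8 11.7 0.9 -0.100 40; -27.8 8.9 0.9 -0.100 40; -28.6 6.1 0.9 -0.100 40
```

Call:
{"op": "send_rows", "data": {"plan": "-27 12 1 -0.1 40; -28 9 1 -0.1 40; -26 6 1 -0.1 40; 0 0 0 0 40; 0 0 0 0 40"}}

```text
t: 9.9
eef_pos: [504.3, -335.6, 197.9]
tcp_rot: [-3.114, 0.013, 1.379]
ft_force: [-0.6, 0.3, -0.8]
opening: 0.425
```

```bash
cat >> h.py <<'E'
from scipy.spatial.transform import Rotation as Rn
def tilt(s):
    R=Rn.from_euler('xyz',s['tcp_rot']).as_matrix(); print('tool z world',np.round(R[:,2],4)); return R
E
python3 - <<'E'
from h import *
import pickle
s=st();tilt(s)
p=shot('wrist','w7');pickle.dump(p,open('w7.pkl','wb'))
a=p['image'][100:300,180:400,::-1]; cv2.imwrite('pics/w7z.png',cv2.resize(a,None,fx=3,fy=3,interpolation=cv2.INTER_CUBIC))
E
```

```text
t 9.90 pos [ 504.3 -335.6  197.9] rot [-3.114  0.013  1.379] F [-0.6  0.3 -0.8] M [-0.02 -0.09  0.01] op 40.4
tool z world [-0.0299 -0.0069 -0.9995]
```

View pics/w7.png

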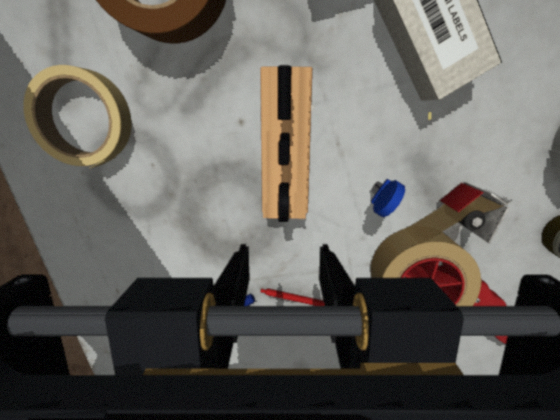

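View pics/w7z.png

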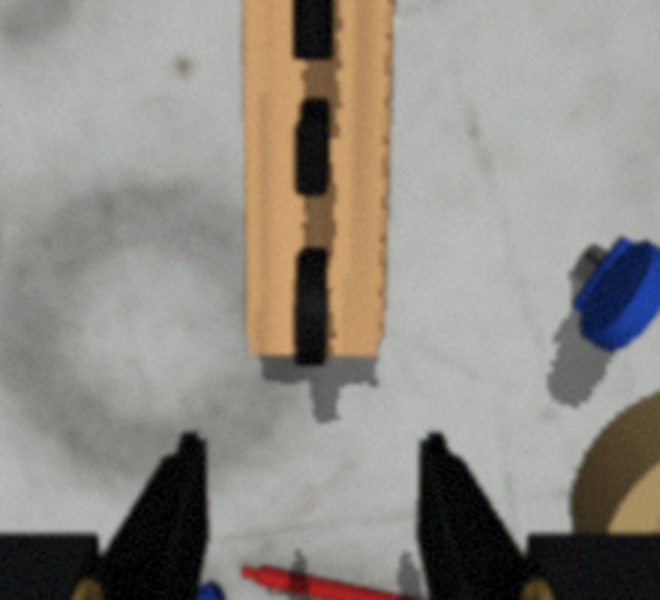

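```bash
cat >> h.py <<'E'
def disc(p,C,yaw,r=19,t=5):
    d=np.array([np.cos(yaw),np.sin(yaw),0]);n=np.array([-np.sin(yaw),np.cos(yaw),0]);P=[]
    for a in np.linspace(0,2*np.pi,120):
        for k in (-t,t): P.append(proj(p,np.array(C)+r*np.cos(a)*d+r*np.sin(a)*np.array([0,0,1])+k*n))
    P=np.array(P); return P
E
python3 - <<'E'
from h import *
import pickle
for f_,off,sc in (('w7.pkl',(180,100),3),('w1.pkl',(190,60),3.8)):
  p=pickle.load(open(f_,'rb'))
  for C in ([500.7,-337.1,61],[501,-336,61],[502,-337,61]):
    P=disc(p,C,1.358); m0=P.min(0);m1=P.max(0); print(f_,C,np.round((m0-off)*sc),np.round((m1-off)*sc))
E
```

```text
w7.pkl [500.7, -337.1, 61] [298. 249.] [333. 366.]
w7.pkl [501, -336, 61] [298. 245.] [333. 363.]
w7.pkl [502, -337, 61] [302. 247.] [337. 365.]
w1.pkl [500.7, -337.1, 61] [489. 233.] [630. 307.]
w1.pkl [501, -336, 61] [485. 231.] [626. 306.]
w1.pkl [502, -337, 61] [489. 228.] [630. 303.]
```

```bash
python3 - <<'E'
from h import *
import pickle
s=env.state()
p=pickle.load(open('w7.pkl','rb')); R=Rn.from_euler('xyz',s['tcp_rot']).as_matrix(); t=np.array(s['eef_pos'])
for k in ([0,0,0],[10,20,0],[10,-20,0],[10,20,-3],[-10,20,0]): print(k,np.round((proj(p,t+R@np.array(k))-(180,100))*3))
# with TCP vertical descent along tool z: needed translation in tool frame to bring grasp point to C
C=np.array([499.7,-336.8,61]); print('shift tool', np.round(R.T@(C-(t+R@[0,0,-19])),1))
plan([499.7,-336.8,198],1.358,40)
E
```

```text
[0, 0, 0] [317. 493.]
[10, 20, 0] [423. 444.]
[10, -20, 0] [210. 445.]
[10, 20, -3] [425. 451.]
[-10, 20, 0] [420. 540.]
shift tool [ -0.5  -0.5 156. ]
-2.2 -4.3 -0.1 0.021 40
```

Call:
{"op": "send_rows", "data": {"plan": "-0.5 0.3 20 0.02 40; 0 0 45 0 40; 0 0 0 0 40; 0 0 0 0 40"}}

```text
t: 10.35
eef_pos: [505.2, -331.9, 133.9]
tcp_rot: [-3.116, 0.014, 1.36]
ft_force: [-0.3, 0.7, 1.1]
opening: 0.423
```

```bash
python3 - <<'E'
from h import *
s=st();R=tilt(s)
t=np.array(s['eef_pos'])
C=np.array([500.5,-337,61]); print('shift tool', np.round(R.T@(C-(t+R@[0,0,-19])),1))
E
```

```text
t 10.35 pos [ 505.2 -331.9  133.9] rot [-3.116  0.014  1.36 ] F [-0.3  0.7  1.1] M [-0.01 -0.08  0.03] op 40.2
tool z world [-0.0276 -0.0086 -0.9996]
shift tool [-5.  -1.7 92.1]
```

Call:
{"op": "send_rows", "data": {"plan": "-5 -2 -40 0 40; 0 0 -40 0 40; 0 0 0 0 40"}}

```text
t: 10.65
eef_pos: [505.8, -334.1, 221.3]
tcp_rot: [-3.118, 0.015, 1.361]
ft_force: [0.4, 0.4, -0.2]
opening: 0.419
```

```bash
python3 - <<'E'
from h import *
s=st();R=tilt(s)
E
```

```text
t 10.65 pos [ 505.8 -334.1  221.3] rot [-3.118  0.015  1.361] F [ 0.4  0.4 -0.2] M [ 0.   -0.12 -0.02] op 39.8
tool z world [-0.0261 -0.0096 -0.9996]
```

Call:
{"op": "send_rows", "data": {"plan": "0 -40 0 0 40; 0 40 0 0 40; 0 0 0 0 40"}}

```text
t: 10.95
eef_pos: [502.2, -329.7, 224.8]
tcp_rot: [-3.116, 0.014, 1.361]
ft_force: [-1.5, 0.7, -0.1]
opening: 0.419
```

```bash
python3 - <<'E'
from h import *
s=st();R=tilt(s)
E
```

```text
t 10.95 pos [ 502.2 -329.7  224.8] rot [-3.116  0.014  1.361] F [-1.5  0.7 -0.1] M [ 0.03 -0.13 -0.05] op 39.9
tool z world [-0.0279 -0.0083 -0.9996]
```

Call:
{"op": "send_rows", "data": {"plan": "0 -20 0 0 40; 0 -20 0 0 40; 0 20 0 0 40; 0 20 0 0 40; 0 0 0 0 40"}}

```text
t: 11.45
eef_pos: [502.1, -327.1, 231.1]
tcp_rot: [-3.121, 0.017, 1.362]
ft_force: [-0.8, -0.0, 0.4]
opening: 0.417
```

```bash
python3 - <<'E'
from h import *
s=st();R=tilt(s)
E
```

```text
t 11.45 pos [ 502.1 -327.1  231.1] rot [-3.121  0.017  1.362] F [-0.8 -0.   0.4] M [ 0.01 -0.08  0.05] op 39.7
tool z world [-0.0233 -0.0121 -0.9997]
```

```bash
python3 - <<'E'
from h import *
s=st();
plan([563,-299,150],1.358,0,step=46)
E
```

```text
t 11.45 pos [ 502.1 -327.1  231.1] rot [-3.121  0.017  1.362] F [-0.8 -0.   0.4] M [ 0.01 -0.08  0.05] op 39.7
13.4 17.9 27.0 0.001 0; 13.4 17.9 27.0 0.001 0; 13.4 17.9 27.0 0.001 0
```

Call:
{"op": "send_rows", "data": {"plan": "13 18 20 0 0; 13 18 25 0 0; 13 18 25 0 0; 0 0 0 0 0; 0 0 0 0 0"}}

```text
t: 11.95
eef_pos: [561.8, -299.3, 162.6]
tcp_rot: [-3.126, 0.019, 1.363]
ft_force: [-0.4, 0.3, -0.1]
opening: 0.06
```

```bash
python3 - <<'E'
from h import *
s=st();tilt(s)
shot('wrist','w8')
plan([564,-299,22],1.358,0,step=46)
E
```

```text
t 11.95 pos [ 561.8 -299.3  162.6] rot [-3.126  0.019  1.363] F [-0.4  0.3 -0.1] M [-0.02 -0.08 -0.02] op 5.7
tool z world [-0.0193 -0.0158 -0.9997]
0.2 0.6 35.2 0.001 0; 0.2 0.6 35.2 0.001 0; 0.2 0.6 35.2 0.001 0; 0.2 0.6 35.2 0.001 0
```

View pics/w8.png

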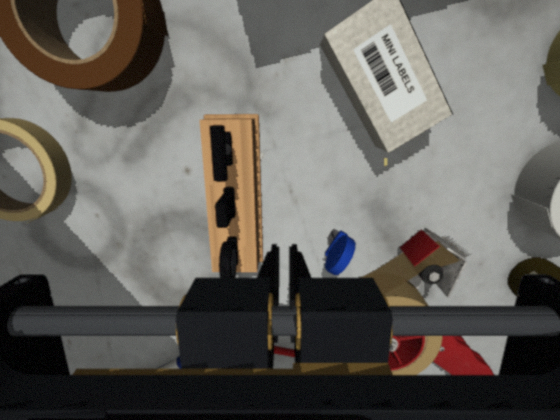

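Call:
{"op": "send_rows", "data": {"plan": "0 1 35 0 0; 0 1 35 0 0; 0 0 35 0 0; 0 0 30 0 0; 0 0 0 0 0"}}

```text
t: 12.5
eef_pos: [560.7, -306.3, 33.4]
tcp_rot: [-3.138, 0.025, 1.36]
ft_force: [-0.3, 1.2, 0.1]
opening: 0.004
```

```bash
python3 - <<'E'
from h import *
s=st();tilt(s)
E
```

```text
t 12.50 pos [ 560.7 -306.3   33.4] rot [-3.138  0.025  1.36 ] F [-0.3  1.2  0.1] M [-0.02 -0.1  -0.02] op 0.3
tool z world [-0.0088 -0.0233 -0.9997]
```

```bash
python3 - <<'E'
from h import *
s=st();
plan([578,-190,60],1.358,0,step=46)
plan([532,-184,22],1.358,0,step=46,start=dict(eef_pos=[578,-190,60],tcp_rot=[0,0,1.36]))
E
```

```text
t 12.50 pos [ 560.7 -306.3   33.4] rot [-3.138  0.025  1.36 ] F [-0.3  1.2  0.1] M [-0.02 -0.1  -0.02] op 0.3
39.1 -2.5 -8.9 0.001 0; 39.1 -2.5 -8.9 0.001 0; 39.1 -2.5 -8.9 0.001 0
-1.9 -23.1 19.0 0.001 0; -1.9 -23.1 19.0 0.001 0
```

Call:
{"op": "send_rows", "data": {"plan": "0 0 -25 0 0; 40 -2 0 0 0; 40 -2 0 0 0; 38 -2 0 0 0; 0 -23 0 0 0; 0 -23 0 0 0; 0 0 15 0 0; 0 0 0 0 0"}}

```text
t: 13.3
eef_pos: [537.3, -181.0, 61.2]
tcp_rot: [3.123, 0.03, 1.355]
ft_force: [0.5, 0.3, -0.2]
opening: 0.001
```

```bash
python3 - <<'E'
from h import *
s=st();tilt(s)
print(np.array(s['eef_pos'])-[511,-288,0])
d=np.array([.211,.977]);n=np.array([.977,-.211]);r=(np.array(s['eef_pos'])-[511,-288,0])[:2];print(r@d,r@n)
E
```

```text
t 13.30 pos [ 537.3 -181.    61.2] rot [3.123 0.03  1.355] F [ 0.5  0.3 -0.2] M [-0.01 -0.08 -0.01] op 0.1
tool z world [ 0.0115 -0.0334 -0.9994]
[ 26.28961571 106.95206154  61.20564867]
110.03927304223505 3.1180695674033307
```

Call:
{"op": "send_rows", "data": {"plan": "0 0 20 0 0; 0 0 21 0 0; -12 0 0 0 0; -4 0 0 0 0; -4 0 0 0 0; -4 0 0 0 0; -4 0 0 0 0"}}

```text
t: 14.0
eef_pos: [536.1, -208.9, 31.5]
tcp_rot: [3.112, 0.024, 1.349]
ft_force: [6.3, 18.5, 4.2]
opening: 0.004
```

```bash
python3 - <<'E'
from h import *
s=st();tilt(s)
d=np.array([.211,.977]);n=np.array([.977,-.211]);r=(np.array(s['eef_pos'])-[511,-288,0])[:2];print(r@d,r@n)
E
```

```text
t 14.00 pos [ 536.1 -208.9   31.5] rot [3.112 0.024 1.349] F [ 6.3 18.5  4.2] M [ 3.53 -1.27  0.14] op 0.4
tool z world [ 0.0232 -0.0303 -0.9993]
82.53454090062229 7.8243702857951005
```

Call:
{"op": "send_rows", "data": {"plan": "-4 0 2 0 0; -4 0 2 0 0; -4 0 1 0 0; -4 0 1 0 0; -4 0 1 0 0; -4 0 1 0 0; -4 0 0 0 0; 0 0 0 0 0"}}

```text
t: 14.8
eef_pos: [534.0, -222.0, 37.5]
tcp_rot: [3.109, 0.006, 1.345]
ft_force: [1.2, 2.9, -2.5]
opening: 0.005
```

```bash
python3 - <<'E'
from h import *
s=st();tilt(s)
E
```

```text
t 14.80 pos [ 534.  -222.    37.5] rot [3.109 0.006 1.345] F [ 1.2  2.9 -2.5] M [ 0.41 -0.33 -0.03] op 0.5
tool z world [ 0.0308 -0.0134 -0.9994]
```

Call:
{"op": "send_rows", "data": {"plan": "10 0 0 0 0; 20 0 0 0 0; 0 0 -40 0 0; 0 0 -40 0 0; 0 0 -40 0 0; 0 0 0 0 0"}}

```text
t: 15.4
eef_pos: [537.8, -189.9, 166.4]
tcp_rot: [3.105, 0.008, 1.345]
ft_force: [0.5, -0.4, 0.5]
opening: 0.005
```

```bash
python3 - <<'E'
from h import *
import pickle
s=st();tilt(s)
shot('side','s9')
p=shot('wrist','w9');pickle.dump(p,open('w9.pkl','wb'))
E
```

```text
t 15.40 pos [ 537.8 -189.9  166.4] rot [3.105 0.008 1.345] F [ 0.5 -0.4  0.5] M [-0.05 -0.1  -0.03] op 0.4
tool z world [ 0.0342 -0.0159 -0.9993]
```

View pics/s9.png

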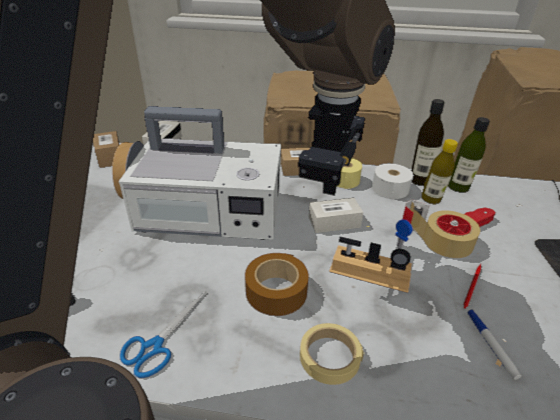

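View pics/w9.png

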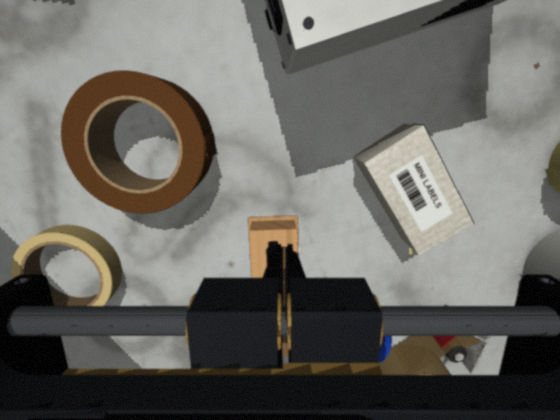

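```bash
python3 - <<'E'
from h import *
plan([511,-288,120],1.355,95,step=40)
E
```

```text
-34.0 -0.8 14.0 -0.003 95; -34.0 -1.0 14.0 -0.003 95; -34.0 -1.1 14.0 -0.003 95
```

Call:
{"op": "send_rows", "data": {"plan": "-34 -1 5 0 95; -34 -1 5 -0.01 95; -33 -1 5 0 95; 0 0 0 0 95; 0 0 0 0 95; 0 0 20 0 95; 0 0 20 0 95; 0 0 0 0 95"}}

```text
t: 16.3
eef_pos: [509.4, -287.2, 99.9]
tcp_rot: [3.12, 0.003, 1.356]
ft_force: [0.1, 0.8, 0.2]
opening: 0.625
```

```bash
python3 - <<'E'
from h import *
s=st();tilt(s)
d=np.array([.211,.977]);n=np.array([.977,-.211]);r=(np.array(s['eef_pos'])-[511,-288,0])[:2];print(r@d,r@n)
plan([512,-288,15],1.358,95,step=30)
E
```

```text
t 16.30 pos [ 509.4 -287.2   99.9] rot [3.120e+00 3.000e-03 1.356e+00] F [0.1 0.8 0.2] M [-0.05 -0.05 -0.05] op 59.4
tool z world [ 0.0208 -0.0078 -0.9998]
0.4575588542619674 -1.7050277380289938
-0.1 0.9 28.3 -0.001 95; -0.1 0.9 28.3 -0.001 95; -0.1 0.9 28.3 -0.001 95
```

Call:
{"op": "send_rows", "data": {"plan": "0 0 0 0 95; 0 0 0 0 95; 0 0 0 0 95; 0 0 0 0 95; 0 1 25 0 95; 0 0 25 0 95; 0 0 25 0 95; 0 0 0 0 95"}}

```text
t: 17.1
eef_pos: [514.8, -287.7, 28.1]
tcp_rot: [3.112, 0.006, 1.358]
ft_force: [0.3, 0.1, 0.3]
opening: 1.0
```

```bash
python3 - <<'E'
from h import *
s=st();tilt(s)
d=np.array([.211,.977]);n=np.array([.977,-.211]);r=(np.array(s['eef_pos'])-[511,-288,0])[:2];print(r@d,r@n)
E
```

```text
t 17.10 pos [ 514.8 -287.7   28.1] rot [3.112 0.006 1.358] F [0.3 0.1 0.3] M [-0.   -0.04 -0.07] op 95.1
tool z world [ 0.0272 -0.0123 -0.9996]
1.0892025831466712 3.6615708792273485
```

Call:
{"op": "send_rows", "data": {"plan": "0 -3 12 0 80; 0 -1 0 0 60; 0 0 0 0 40; 0 0 0 0 40; 0 0 0 0 40; 0 0 0 0 40; 0 0 0 0 40; 0 0 0 0 40"}}

```text
t: 17.9
eef_pos: [510.0, -287.5, 19.4]
tcp_rot: [3.113, 0.008, 1.36]
ft_force: [9.1, 1.1, -7.0]
opening: 0.48
```

```bash
python3 - <<'E'
from h import *
s=st();tilt(s)
d=np.array([.211,.977]);n=np.array([.977,-.211]);r=(np.array(s['eef_pos'])-[511,-288,0])[:2];print(r@d,r@n)
E
```

```text
t 17.90 pos [ 510.  -287.5   19.4] rot [3.113 0.008 1.36 ] F [ 9.1  1.1 -7. ] M [ 0.12 -1.41  0.33] op 45.7
tool z world [ 0.0263 -0.0135 -0.9996]
0.31209534582199233 -1.134487143769691
```

Call:
{"op": "send_rows", "data": {"plan": "0 0 0 0 30; 0 0 0 0 30; 0 0 0 0 30; 0 0 0 0 30; 0 0 0 0 30; 0 0 0 0 30"}}

```text
t: 18.5
eef_pos: [510.0, -287.5, 19.4]
tcp_rot: [3.114, 0.008, 1.361]
ft_force: [0.0, -0.2, -1.7]
opening: 0.483
```

```bash
python3 - <<'E'
from h import *
s=st();tilt(s)
d=np.array([.211,.977]);n=np.array([.977,-.211]);r=(np.array(s['eef_pos'])-[511,-288,0])[:2];print(r@d,r@n)
E
```

```text
t 18.50 pos [ 510.  -287.5   19.4] rot [3.114 0.008 1.361] F [ 0.  -0.2 -1.7] M [-0.1   0.21  0.27] op 45.9
tool z world [ 0.0258 -0.0136 -0.9996]
0.3225806984344811 -1.096184284766132
```

Call:
{"op": "send_rows", "data": {"plan": "-1 4 0 0 30; -1 4 0 0 30; -1 4 0 0 30; -1 4 0 0 30"}}

```text
t: 18.9
eef_pos: [509.8, -287.2, 18.5]
tcp_rot: [-3.133, -0.004, 1.363]
ft_force: [-20.5, 5.1, 11.7]
opening: 0.478
```

```bash
python3 - <<'E'
from h import *
s=st();tilt(s)
d=np.array([.211,.977]);n=np.array([.977,-.211]);r=(np.array(s['eef_pos'])-[511,-288,0])[:2];print(r@d,r@n)
E
```

```text
t 18.90 pos [ 509.8 -287.2   18.5] rot [-3.133 -0.004  1.363] F [-20.5   5.1  11.7] M [0.53 3.15 0.2 ] op 45.5
tool z world [-0.0075  0.0058 -1.    ]
0.4913460241998753 -1.3223327463472045
```

Call:
{"op": "send_rows", "data": {"plan": "0 0 0 0 40; 0 0 0 0 60; 0 0 0 0 75; 0 0 -15 0 75; 0 0 -30 0 75; 0 0 -30 0 60; 0 0 0 0 50"}}

```text
t: 19.6
eef_pos: [511.3, -288.0, 99.1]
tcp_rot: [-3.135, -0.004, 1.362]
ft_force: [-0.3, 0.1, 0.1]
opening: 0.676
```

```bash
python3 - <<'E'
from h import *
import pickle
s=st();R=tilt(s)
t=np.array(s['eef_pos'])
p=shot('wrist','w10');pickle.dump(p,open('w10.pkl','wb'))
for C in ([500.5,-337,61],): print('shift tool', np.round(R.T@(C-(t+R@[0,0,-19])),1))
E
```

```text
t 19.60 pos [ 511.3 -288.    99.1] rot [-3.135 -0.004  1.362] F [-0.3  0.1  0.1] M [ 0.01 -0.1   0.02] op 64.3
tool z world [-0.0053  0.0053 -1.    ]
shift tool [-50.3  -0.1  56.9]
```

View pics/w10.png

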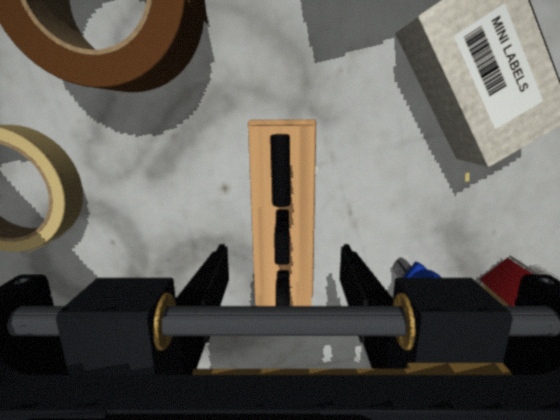

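Call:
{"op": "send_rows", "data": {"plan": "-17 0 0 0 40; -17 0 0 0 40; -15 -1 0 0 40; 0 0 0 0 40; 0 0 0 0 40"}}

```text
t: 20.15
eef_pos: [497.5, -339.8, 95.8]
tcp_rot: [-3.132, -0.006, 1.36]
ft_force: [0.2, 0.6, -1.2]
opening: 0.422
```

```bash
python3 - <<'E'
from h import *
import pickle
s=st();R=tilt(s)
t=np.array(s['eef_pos'])
p=shot('wrist','w11');pickle.dump(p,open('w11.pkl','wb'))
for C in ([499.5,-336.8,61],): print('shift tool', np.round(R.T@(C-(t+R@[0,0,-19])),1))
a=p['image'][150:350,180:400,::-1]; cv2.imwrite('pics/w11z.png',cv2.resize(a,None,fx=3,fy=3,interpolation=cv2.INTER_CUBIC))
E
```

```text
t 20.15 pos [ 497.5 -339.8   95.8] rot [-3.132 -0.006  1.36 ] F [ 0.2  0.6 -1.2] M [-0.06 -0.09 -0.  ] op 40.2
tool z world [-0.0086  0.0079 -0.9999]
shift tool [ 3.2  1.6 53.8]
```

View pics/w11z.png

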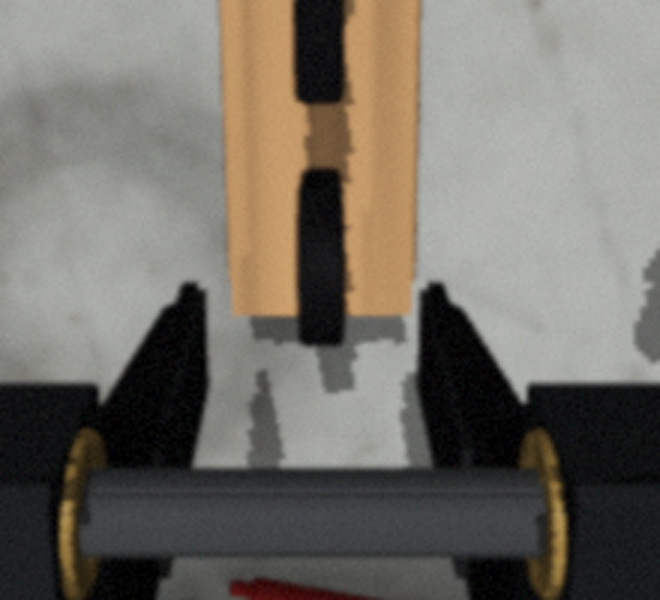

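```bash
python3 - <<'E'
from h import *
import pickle
p=pickle.load(open('w11.pkl','rb'))
for C in ([499.5,-336.8,61],[499.5,-338.8,61]):
    P=(disc(p,C,1.358)-(180,150))*3; print(C,np.round(P.min(0)),np.round(P.max(0)))
E
```

```text
[499.5, -336.8, 61] [299. 176.] [348. 348.]
[499.5, -338.8, 61] [301. 185.] [350. 356.]
```

Call:
{"op": "send_rows", "data": {"plan": "4 1.5 10 0 40; 0 0 12 0 40; 0 0 12 0 40; 0 0 0 0 40"}}

```text
t: 20.6
eef_pos: [499.7, -333.8, 57.9]
tcp_rot: [-3.13, -0.007, 1.362]
ft_force: [0.4, 0.2, -0.6]
opening: 0.423
```

```bash
python3 - <<'E'
from h import *
import pickle
s=st();R=tilt(s)
t=np.array(s['eef_pos'])
p=shot('wrist','w12');pickle.dump(p,open('w12.pkl','wb'))
for C in ([499.3,-336.2,61],): print('shift tool', np.round(R.T@(C-(t+R@[0,0,-19])),1))
a=p['image'][150:350,180:400,::-1]; cv2.imwrite('pics/w12z.png',cv2.resize(a,None,fx=3,fy=3,interpolation=cv2.INTER_CUBIC))
E
```

```text
t 20.60 pos [ 499.7 -333.8   57.9] rot [-3.13  -0.007  1.362] F [ 0.4  0.2 -0.6] M [-0.02 -0.04 -0.  ] op 40.2
tool z world [-0.01    0.0092 -0.9999]
shift tool [-2.4  0.1 15.9]
```

View pics/w12z.png

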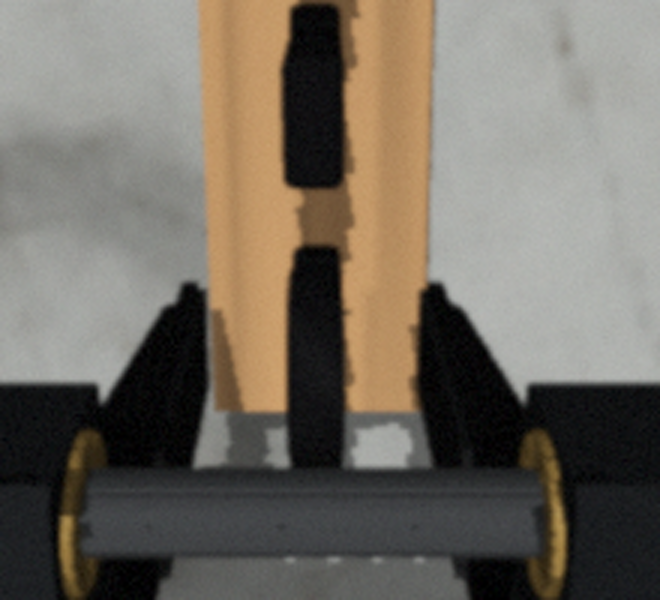

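```bash
python3 - <<'E'
from h import *
import pickle
p=pickle.load(open('w12.pkl','rb'))
for C in ([499.3,-336.2,61],[499.3,-337.2,61]):
    P=(disc(p,C,1.358)-(180,150))*3; print(C,np.round(P.min(0)),np.round(P.max(0)))
E
```

```text
[499.3, -336.2, 61] [288. 261.] [347. 468.]
[499.3, -337.2, 61] [289. 266.] [348. 472.]
```

Call:
{"op": "send_rows", "data": {"plan": "-2 0.3 8 0 40; 0 0 7 0 40; 0 0 0 0 30"}}

```text
t: 20.95
eef_pos: [499.9, -336.1, 42.6]
tcp_rot: [-3.131, -0.006, 1.362]
ft_force: [-0.4, 0.5, 0.3]
opening: 0.379
```

```bash
python3 - <<'E'
from h import *
s=st();R=tilt(s)
t=np.array(s['eef_pos'])
for C in ([499.3,-336.2,61],): print('shift tool', np.round(R.T@(C-(t+R@[0,0,-19])),1))
E
```

```text
t 20.95 pos [ 499.9 -336.1   42.6] rot [-3.131 -0.006  1.362] F [-0.4  0.5  0.3] M [-0.07 -0.09  0.  ] op 36.1
tool z world [-0.009   0.0084 -0.9999]
shift tool [-0.2 -0.8  0.6]
```

Call:
{"op": "send_rows", "data": {"plan": "0 -0.4 0 0 15; 0 0 0 0 5; 0 0 0 0 0; 0 0 0 0 0; 0 0 0 0 0; 0 0 0 0 0"}}

```text
t: 21.55
eef_pos: [499.8, -336.3, 43.4]
tcp_rot: [-3.132, -0.006, 1.362]
ft_force: [-0.6, 0.1, -0.4]
opening: 0.1
```

```bash
python3 - <<'E'
from h import *
import pickle
s=st();R=tilt(s)
p=pickle.load(open('w12.pkl','rb'))
for d in (15,): print((proj(p,[499.3+.21*15,-336.2+.977*15,40])-(180,150))*3)
p=shot('wrist','w13')
a=p['image'][150:350,180:400,::-1]; cv2.imwrite('pics/w13z.png',cv2.resize(a,None,fx=3,fy=3,interpolation=cv2.INTER_CUBIC))
E
```

```text
t 21.55 pos [ 499.8 -336.3   43.4] rot [-3.132 -0.006  1.362] F [-0.6  0.1 -0.4] M [-0.03 -0.13  0.02] op 9.5
tool z world [-0.008   0.0075 -0.9999]
[318.25076492 249.07669073]
```

View pics/w13z.png

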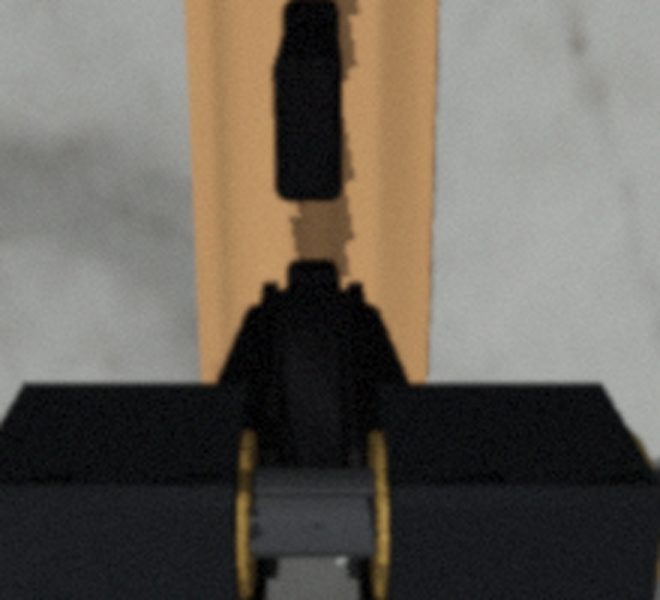

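Call:
{"op": "send_rows", "data": {"plan": "0 0 -6 0 0; 0 0 -12 0 0; 0 0 -15 0 0; 0 0 -20 0 0; 0 0 -30 0 0; 0 0 -30 0 0; 0 0 -30 0 0; 0 0 -25 0 0"}}

```text
t: 22.4
eef_pos: [500.0, -336.7, 220.7]
tcp_rot: [-3.129, -0.007, 1.362]
ft_force: [-0.6, -0.5, -0.4]
opening: 0.106
```

```bash
python3 - <<'E'
from h import *
import pickle
s=st();R=tilt(s)
p=shot('side','s14')
a=p['image'][150:320,220:480,::-1]; cv2.imwrite('pics/s14z.png',cv2.resize(a,None,fx=3,fy=3,interpolation=cv2.INTER_CUBIC))
plan([619,-14.5,225],3.209,0,step=45,rstep=.13)
E
```

```text
t 22.40 pos [ 500.  -336.7  220.7] rot [-3.129 -0.007  1.362] F [-0.6 -0.5 -0.4] M [-0.04 -0.08  0.02] op 10.1
tool z world [-0.0106  0.0097 -0.9999]
22.7 3.2 -0.0 -0.123 0; 22.1 6.0 -0.0 -0.123 0; 21.2 8.7 -0.0 -0.123 0; 20.0 11.2 -0.0 -0.123 0; 18.5 13.6 -0.0 -0.123 0; 16.7 15.7 -0.0 -0.123 0; 14.6 17.7 -0.0 -0.123 0; 12.3 19.3 -0.0 -0.123 0
9.9 20.7 -0.0 -0.123 0; 7.2 21.7 -0.0 -0.123 0; 4.5 22.5 -0.0 -0.123 0; 1.7 22.9 -0.0 -0.123 0; -1.1 22.9 -0.0 -0.123 0; -3.9 22.6 -0.0 -0.123 0; -6.6 21.9 -0.0 -0.123 0
```

View pics/s14z.png

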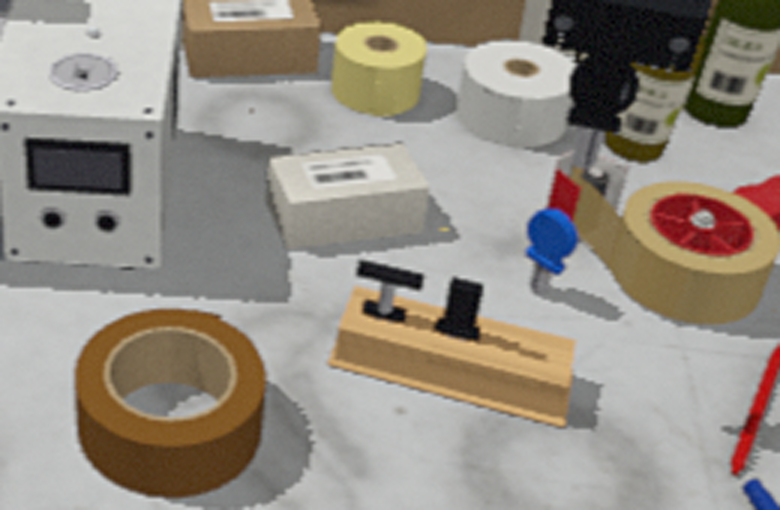

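Call:
{"op": "send_rows", "data": {"plan": "23 3 0 -0.123 0; 22 6 0 -0.123 0; 21 9 0 -0.123 0; 20 11 0 -0.123 0; 18 14 0 -0.123 0; 17 16 0 -0.123 0; 15 18 0 -0.123 0; 12 19 0 -0.123 0"}}

```text
t: 23.25
eef_pos: [563.4, -160.4, 235.3]
tcp_rot: [3.14, 0.002, 2.379]
ft_force: [-0.4, -0.4, -0.3]
opening: 0.102
```

```bash
python3 - <<'E'
from h import *
s=st();R=tilt(s)
plan([619,-14.5,218],3.209,0,step=45,rstep=.13)
E
```

```text
t 23.25 pos [ 563.4 -160.4  235.3] rot [3.140e+00 2.000e-03 2.379e+00] F [-0.4 -0.4 -0.3] M [ 0.06 -0.12  0.04] op 9.7
tool z world [ 3.e-03 -4.e-04 -1.e+00]
8.7 20.6 2.5 -0.119 0; 6.2 21.4 2.5 -0.119 0; 3.6 22.0 2.5 -0.119 0; 1.0 22.3 2.5 -0.119 0; -1.7 22.2 2.5 -0.119 0; -4.3 21.9 2.5 -0.119 0; -6.9 21.2 2.5 -0.119 0
```

Call:
{"op": "send_rows", "data": {"plan": "9 21 2 -0.119 0; 6 21 2 -0.119 0; 4 22 2 -0.119 0; 1 22 2 -0.119 0; -2 22 2 -0.119 0; -4 22 2 -0.119 0; -5 14 2 -0.1 0; 0 0 0 0 0"}}

```text
t: 24.05
eef_pos: [615.0, -12.1, 228.1]
tcp_rot: [-3.139, 0.009, -3.05]
ft_force: [-0.3, -0.7, -0.5]
opening: 0.102
```

```bash
python3 - <<'E'
from h import *
import pickle
s=st();R=tilt(s)
p=shot('wrist','w15');pickle.dump(p,open('w15.pkl','wb'))
q=shot('side','s15');pickle.dump(q,open('s15.pkl','wb'))
a=q['image'][100:260,180:380,::-1]; cv2.imwrite('pics/s15z.png',cv2.resize(a,None,fx=3.5,fy=3.5,interpolation=cv2.INTER_CUBIC))
q=shot('top','t15');pickle.dump(q,open('t15.pkl','wb'))
E
```

```text
t 24.05 pos [615.  -12.1 228.1] rot [-3.139  0.009 -3.05 ] F [-0.3 -0.7 -0.5] M [ 0.08 -0.14 -0.04] op 9.7
tool z world [ 0.0089 -0.0014 -1.    ]
```

View pics/w15.png

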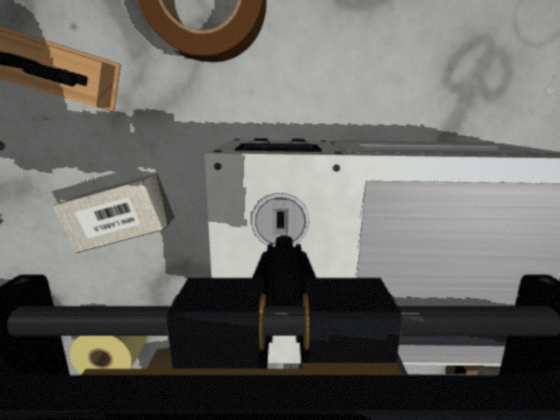

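View pics/s15z.png

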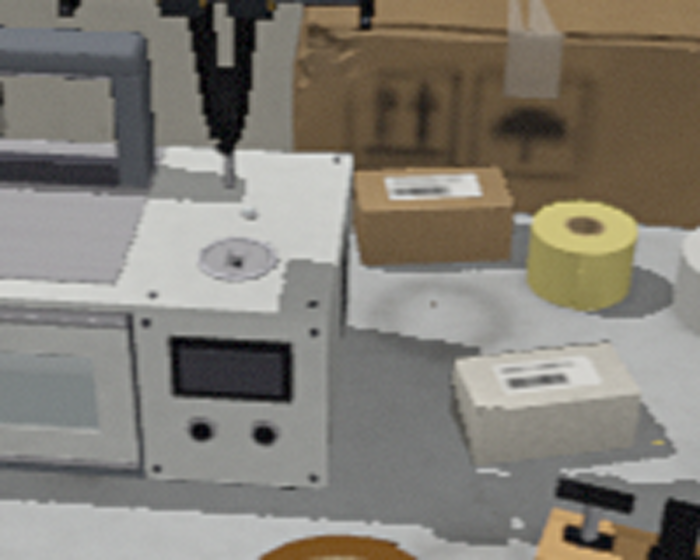

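View pics/t15.png

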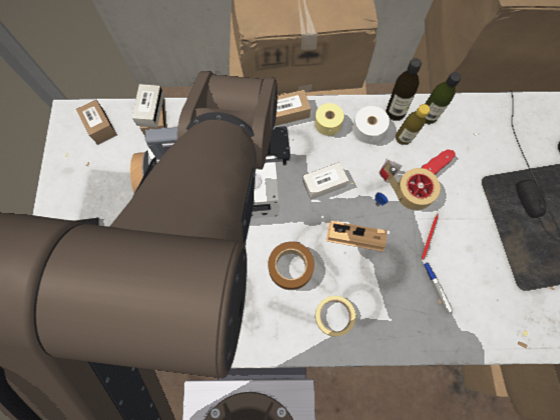

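```bash
python3 - <<'E'
from h import *
import pickle
p=pickle.load(open('w15.pkl','rb'))
a=p['image'][180:290,220:340,::-1]; cv2.imwrite('pics/w15z.png',cv2.resize(a,None,fx=5,fy=5,interpolation=cv2.INTER_CUBIC))
print(np.round(atz(p,280,218,142),1))
K=np.array([619.3,-14.3,142]);print((proj(p,K)-(220,180))*5, (proj(p,[615,-12.1,228.1])-(220,180))*5)
s=env.state(); R=Rn.from_euler('xyz',s['tcp_rot']).as_matrix(); t=np.array(s['eef_pos'])
for k in ([0,0,37],[7,0,36],[-7,0,36],[10,0,0],[15,0,10]): print(k,np.round((proj(p,t+R@np.array(k))-(220,180))*5))
E
```

```text
[616.2 -14.3 142. ]
[298.66561547 207.71231713] [309.20295728 419.72275111]
[0, 0, 37] [297. 296.]
[7, 0, 36] [297. 250.]
[-7, 0, 36] [297. 346.]
[10, 0, 0] [292. 335.]
[15, 0, 10] [294. 262.]
```

View pics/w15z.png

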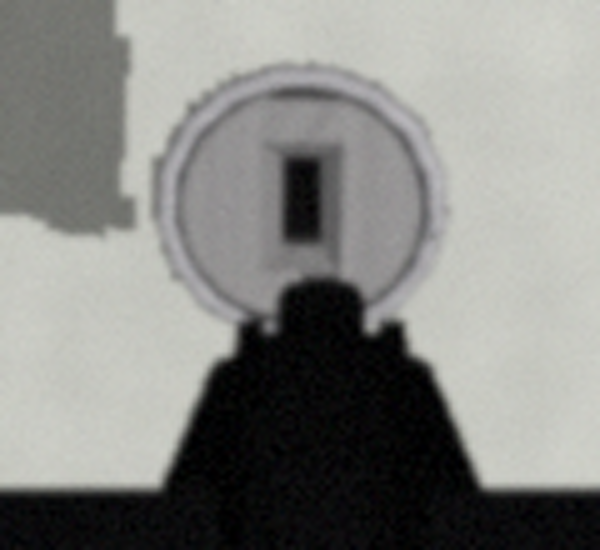

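```bash
python3 - <<'E'
from h import *
import pickle
s0=st()
p=shot('wrist','w16');pickle.dump((p,s0),open('w16.pkl','wb'))
s=st();tilt(s)
a=p['image'][180:290,220:340,::-1]; cv2.imwrite('pics/w16z.png',cv2.resize(a,None,fx=5,fy=5,interpolation=cv2.INTER_CUBIC))
R=Rn.from_euler('xyz',s0['tcp_rot']).as_matrix(); t=np.array(s0['eef_pos'])
E=np.array(p['extrinsics']); print('cam in tool', np.round(R.T@(E[:3,3]-t),1)); print(np.round(R.T@E[:3,:3],4))
for k in ([0,0,37],[7,0,36],[-7,0,36],[10,0,0],[15,0,10]): print(k,np.round((proj(p,t+R@np.array(k))-(220,180))*5))
for f in ['w1']:
    q=pickle.load(open('w1.pkl','rb')); R1=Rn.from_euler('xyz',[3.14,-.002,.072]).as_matrix(); E1=np.array(q['extrinsics']); print(R1.T@(E1[:3,3]-[433.2,-285.3,250.9])); print(np.round(R1.T@E1[:3,:3],4))
E
```

```text
t 24.20 pos [614.6 -14.1 228.2] rot [-3.139  0.009 -3.056] F [ 0.5 -0.3 -1.1] M [ 0.08 -0.15 -0.  ] op 9.6
t 24.25 pos [614.6 -14.3 228.1] rot [-3.139  0.009 -3.057] F [-0.1 -0.7 -0.1] M [ 0.16 -0.1  -0.03] op 9.8
tool z world [ 0.0089 -0.0018 -1.    ]
cam in tool [  82.4    1.5 -169.6]
[[-1.100e-03  9.573e-01  2.891e-01]
 [ 1.000e+00  6.000e-04  1.800e-03]
 [ 1.600e-03  2.891e-01 -9.573e-01]]
[0, 0, 37] [311. 299.]
[7, 0, 36] [311. 254.]
[-7, 0, 36] [311. 350.]
[10, 0, 0] [309. 339.]
[15, 0, 10] [309. 266.]
[  80.70742886   -1.50648584 -169.62157442]
[[-0.001   0.9579  0.2869]
 [ 1.      0.0015 -0.0013]
 [-0.0017  0.2869 -0.9579]]
```

View pics/w16z.png

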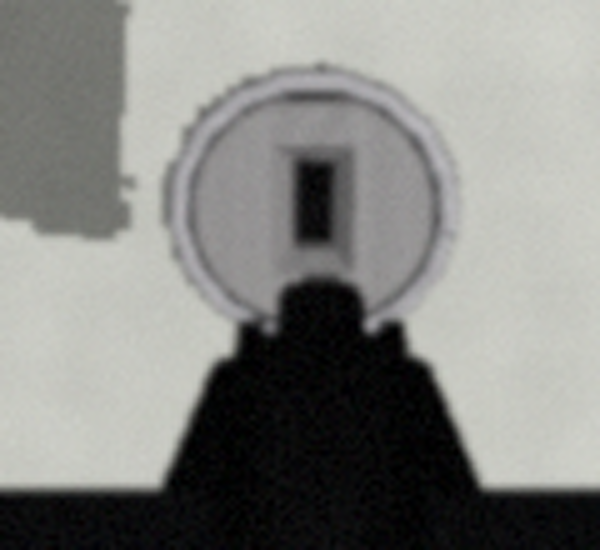

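```bash
cat >> h.py <<'E'
def fix(p):
    p=dict(p); E=np.array(p['extrinsics']).copy(); E[:3,3]-=[-.85,1.5,0]; p['extrinsics']=E; return p
E
python3 - <<'E'
from h import *
import pickle
p,s0=pickle.load(open('w16.pkl','rb')); p=fix(p)
R=Rn.from_euler('xyz',s0['tcp_rot']).as_matrix(); t=np.array(s0['eef_pos']); E=p['extrinsics']
print('cam in tool', np.round(R.T@(E[:3,3]-t),1))
for k in ([0,0,37],[10,0,0],[15,0,1.4],[15,0,9.4],[13.6,0,1.4],[13.6,0,9.4],[13.6,5,5]): print(k,np.round((proj(p,t+R@np.array(k))-(220,180))*5))
K=atz(p,220+316/5,180+206/5,142); print('slot world',K,'tool',R.T@(K-t))
w6=fix(pickle.load(open('w6.pkl','rb'))); print('w6', atz(w6,271.7,55.4,142))
# bevel outlines
for d in ((-11.3,-6.8),(11.3,6.8),(0,0)):
    pass
w7=fix(pickle.load(open('w7.pkl','rb')));w11=fix(pickle.load(open('w11.pkl','rb')))
for n,w,off in(('w7',w7,(180,100)),('w11',w11,(180,150))):
  for C in([500.3,-337.8,61],):
    P=(disc(w,C,1.358)-off)*3; print(n,np.round(P.min(0)),np.round(P.max(0)))
E
```

```text
cam in tool [ 8.170e+01 -1.000e-01 -1.696e+02]
[0, 0, 37] [323. 295.]
[10, 0, 0] [323. 333.]
[15, 0, 1.4] [323. 287.]
[15, 0, 9.4] [323. 262.]
[13.6, 0, 1.4] [323. 298.]
[13.6, 0, 9.4] [323. 273.]
[13.6, 5, 5] [366. 287.]
slot world [619.25785429 -14.99682155 142.        ] tool [-3.7584339  -1.08733147 86.19841573]
w6 [619.94243538 -15.9128949  142.        ]
w7 [293. 247.] [328. 365.]
w11 [298. 174.] [347. 346.]
```

```bash
python3 - <<'E'
from h import *
import pickle
p,s0=pickle.load(open('w16.pkl','rb')); p=fix(p)
g=cv2.GaussianBlur(cv2.cvtColor(p['image'],cv2.COLOR_RGB2GRAY),(3,3),0).astype(float)
cv2.imwrite('pics/w16f.png',p['image'][120:220,180:560,::-1].repeat(2,0).repeat(2,1))
for c in range(215,560,15):
    col=g[130:190,c]; d=np.diff(col); print(c,[(130+i,int(d[i])) for i in np.argsort(-abs(d))[:3]],end=' ')
E
```

```text
215 [(np.int64(153), 15), (np.int64(154), 12), (np.int64(150), -8)] 230 [(np.int64(154), 11), (np.int64(153), 9), (np.int64(155), 7)] 245 [(np.int64(154), 37), (np.int64(153), 34), (np.int64(151), 26)] 260 [(np.int64(154), 39), (np.int64(153), 37), (np.int64(138), -28)] 275 [(np.int64(154), 43), (np.int64(153), 33), (np.int64(151), 29)] 290 [(np.int64(154), 43), (np.int64(153), 33), (np.int64(155), 28)] 305 [(np.int64(154), 41), (np.int64(155), 32), (np.int64(153), 31)] 320 [(np.int64(154), 43), (np.int64(155), 35), (np.int64(153), 34)] 335 [(np.int64(154), 37), (np.int64(155), 37), (np.int64(165), -31)] 350 [(np.int64(154), 38), (np.int64(155), 38), (np.int64(156), 20)] 365 [(np.int64(155), 42), (np.int64(154), 34), (np.int64(156), 24)] 380 [(np.int64(155), 42), (np.int64(154), 33), (np.int64(156), 25)] 395 [(np.int64(155), 45), (np.int64(154), 33), (np.int64(156), 28)] 410 [(np.int64(155), 46), (np.int64(154), 34), (np.int64(156), 29)] 425 [(np.int64(155), 41), (np.int64(156), 32), (np.int64(154), 23)] 440 [(np.int64(155), 43), (np.int64(156), 34), (np.int64(154), 27)] 455 [(np.int64(155), 42), (np.int64(156), 35), (np.int64(154), 28)] 470 [(np.int64(155), 41), (np.int64(156), 37), (np.int64(134), -24)] 485 [(np.int64(156), 38), (np.int64(155), 37), (np.int64(138), -26)] 500 [(np.int64(156), 42), (np.int64(155), 37), (np.int64(141), -30)] 515 [(np.int64(156), 43), (np.int64(155), 38), (np.int64(143), -27)] 530 [(np.int64(156), 46), (np.int64(155), 34), (np.int64(157), 28)] 545 [(np.int64(156), 45), (np.int64(155), 34), (np.int64(157), 28)]
```

View pics/w16f.png

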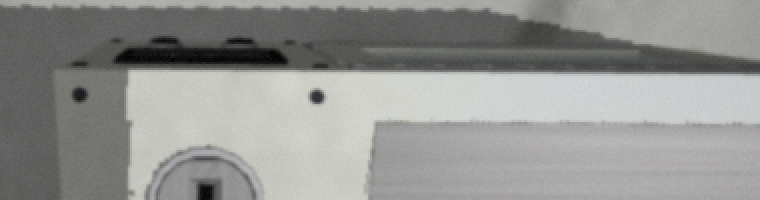

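```bash
python3 - <<'E'
from h import *
import pickle
p,s0=pickle.load(open('w16.pkl','rb')); p=fix(p)
a=atz(p,245,154.2,140);b=atz(p,545,156.4,140);d=b-a;print(a,b,'machine yaw',-np.arctan2(d[0],d[1]))
s=st();R=tilt(s);t=np.array(s['eef_pos'])
for K in ([619.26,-15.0,142],[619.9,-15.9,142]): print(R.T@(np.array(K)-t)-[-1.5,0,0])
E
```

```text
[567.19093269 -49.40749104 140.        ] [549.06561485 184.63563599 140.        ] machine yaw 0.07729007730675337
t 24.25 pos [614.6 -14.3 228.1] rot [-3.139  0.009 -3.057] F [-0.1 -0.7 -0.1] M [ 0.16 -0.1  -0.03] op 9.8
tool z world [ 0.0089 -0.0018 -1.    ]
[-2.2997325  -0.8714012  86.10182771]
[-2.86092858 -1.82250858 86.10915625]
```

Call:
{"op": "send_rows", "data": {"plan": "-2.5 -1.3 12 0.007 0; 0 0 12 0 0; 0 0 10 0 0; 0 0 0 0 0; 0 0 0 0 0"}}

```text
t: 24.75
eef_pos: [616.9, -18.1, 190.4]
tcp_rot: [-3.139, 0.007, -3.071]
ft_force: [0.7, -0.1, -0.5]
opening: 0.103
```

```bash
python3 - <<'E'
from h import *
import pickle
s=st();R=tilt(s)
p=shot('wrist','w17');s=st();pickle.dump((p,s),open('w17.pkl','wb'));p=fix(p)
R=tilt(s);t=np.array(s['eef_pos']);E=p['extrinsics'];print('cam',np.round(R.T@(E[:3,3]-t),1))
for K in ([619.26,-15.0,142],[619.9,-15.9,142]): print(R.T@(np.array(K)-t)-[-1.5,0,0], proj(p,K))
a=p['image'][160:290,220:340,::-1]; cv2.imwrite('pics/w17z.png',cv2.resize(a,None,fx=5,fy=5,interpolation=cv2.INTER_CUBIC))
q=shot('side','s17');pickle.dump(q,open('s17.pkl','wb'))
a=q['image'][120:210,190:310,::-1]; cv2.imwrite('pics/s17z.png',cv2.resize(a,None,fx=6,fy=6,interpolation=cv2.INTER_CUBIC))
E
```

```text
t 24.75 pos [616.9 -18.1 190.4] rot [-3.139  0.007 -3.071] F [ 0.7 -0.1 -0.5] M [ 0.06 -0.14 -0.  ] op 9.8
tool z world [ 0.0073 -0.0018 -1.    ]
t 24.80 pos [616.8 -18.  190.3] rot [-3.139  0.007 -3.071] F [ 1.1 -0.4 -0.6] M [ 0.13 -0.14 -0.01] op 10.1
tool z world [ 0.007  -0.0018 -1.    ]
cam [ 8.170e+01 -1.000e-01 -1.696e+02]
[-0.83709048  2.97818254 48.29669509] [288.78867272 235.99126917]
[-1.41196193  2.03526918 48.3027939 ] [287.46796477 236.74082038]
```

View pics/w17z.png

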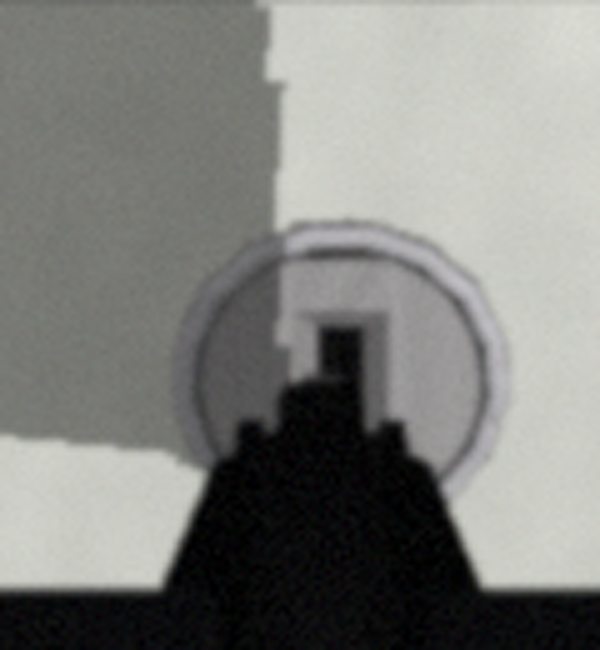

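View pics/s17z.png

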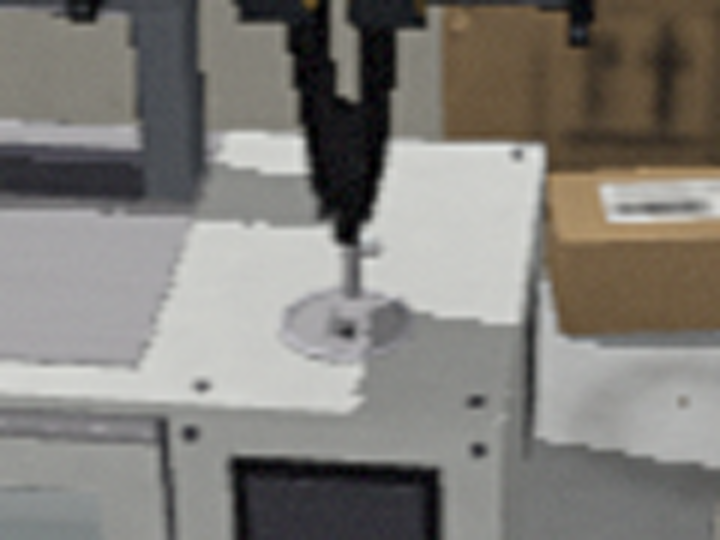

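```bash
python3 - <<'E'
from h import *
import pickle
p,s=pickle.load(open('w17.pkl','rb'));p=fix(p)
for K in ([619.26,-15.0,142],[619.9,-15.,142]):
    for d in(11.3,-11.3,7.8): print(K,d,(proj(p,np.array(K)-np.array([.997,.077,0])*d)-(220,160))*5)
q=pickle.load(open('s17.pkl','rb'))
R=Rn.from_euler('xyz',s['tcp_rot']).as_matrix();t=np.array(s['eef_pos'])
for k in ([-1.5,0,37],[-1.5,0,9.4],[-1.5,0,0]): print('side',(proj(q,t+R@np.array(k))-(190,120))*6)
print((proj(q,[619.26,-15,142])-(190,120))*6)
E
```

```text
[619.26, -15.0, 142] 11.3 [343.68822066 305.13395965]
[619.26, -15.0, 142] -11.3 [344.19128543 452.66109155]
[619.26, -15.0, 142] 7.8 [343.76803808 328.54095715]
[619.9, -15.0, 142] 11.3 [343.35339136 309.419356  ]
[619.9, -15.0, 142] -11.3 [343.86552266 456.70731711]
[619.9, -15.0, 142] 7.8 [343.43464571 332.78794814]
side [353.40601228 293.3393797 ]
side [351.18837578 224.19685582]
side [350.4134205  200.03493199]
[346.26409184 319.1891764 ]
```

Call:
{"op": "send_rows", "data": {"plan": "-1.5 3 3 0 0; 0 0 3 0 0; 0 0 0 0 0; 0 0 0 0 0"}}

```text
t: 25.25
eef_pos: [618.8, -14.4, 185.1]
tcp_rot: [-3.139, 0.009, -3.07]
ft_force: [0.2, -0.9, -0.3]
opening: 0.104
```

```bash
python3 - <<'E'
from h import *
s=st();R=tilt(s);t=np.array(s['eef_pos'])
for K in ([620,-15.0,142],): print(R.T@(np.array(K)-t)-[-1.5,0,0])
E
```

```text
t 25.25 pos [618.8 -14.4 185.1] rot [-3.139  0.009 -3.07 ] F [ 0.2 -0.9 -0.3] M [ 0.17 -0.1   0.02] op 9.9
tool z world [ 0.0094 -0.002  -1.    ]
[ 0.72989579 -0.59297861 43.10964681]
```

Call:
{"op": "send_rows", "data": {"plan": "0.7 -0.6 3 0 0; 0 0 3 0 0; 0 0 2 0 0; 0 0 2 0 0"}}

```text
t: 25.65
eef_pos: [618.2, -15.1, 174.7]
tcp_rot: [-3.139, 0.01, -3.07]
ft_force: [-0.2, 0.0, -1.0]
opening: 0.1
```

```bash
python3 - <<'E'
from h import *
s=st();R=tilt(s);t=np.array(s['eef_pos'])
for K in ([620,-15.0,142],): print(R.T@(np.array(K)-t)-[-1.5,0,37.4])
E
```

```text
t 25.65 pos [618.2 -15.1 174.7] rot [-3.139  0.01  -3.07 ] F [-0.2  0.  -1. ] M [ 0.13 -0.12  0.02] op 9.5
tool z world [ 0.01   -0.0021 -0.9999]
[ 0.04409245  0.10918924 -4.71197792]
```

Call:
{"op": "send_rows", "data": {"plan": "0 0 3 0 0; 0 0 3 0 0"}}

```text
t: 25.85
eef_pos: [618.3, -15.2, 168.2]
tcp_rot: [-3.139, 0.01, -3.07]
ft_force: [0.6, 0.3, -0.8]
opening: 0.106
```

```bash
python3 - <<'E'
from h import *
s=st();R=tilt(s);t=np.array(s['eef_pos'])
for K in ([620,-15.0,142],): print(R.T@(np.array(K)-t)-[-1.5,0,37.4])
E
```

```text
t 25.85 pos [618.3 -15.2 168.2] rot [-3.139  0.01  -3.07 ] F [ 0.6  0.3 -0.8] M [ 0.12 -0.1   0.02] op 10.1
tool z world [ 0.0101 -0.0022 -0.9999]
[  0.07609613   0.16301228 -11.15016057]
```

Call:
{"op": "send_rows", "data": {"plan": "0 0 4 0 0; 0 0 4 0 0; 0 0 4 0 0"}}

```text
t: 26.15
eef_pos: [617.3, -15.3, 155.8]
tcp_rot: [-3.139, 0.007, -3.07]
ft_force: [-3.5, 0.1, 8.3]
opening: 0.101
```

```bash
python3 - <<'E'
from h import *
s=st();R=tilt(s);t=np.array(s['eef_pos'])
for K in ([620,-15.0,142],): print(R.T@(np.array(K)-t)-[-1.5,0,37.4])
E
```

```text
t 26.15 pos [617.3 -15.3 155.8] rot [-3.139  0.007 -3.07 ] F [-3.5  0.1  8.3] M [0.09 0.39 0.03] op 9.6
tool z world [ 0.0075 -0.0023 -1.    ]
[ -1.12081034   0.10208778 -23.58835014]
```

Call:
{"op": "send_rows", "data": {"plan": "0 0 3 0 0; 0 0 3 0 0; 0 0 3 0 0"}}

```text
t: 26.45
eef_pos: [618.3, -15.3, 150.0]
tcp_rot: [-3.138, 0.012, -3.07]
ft_force: [-11.7, 2.8, 39.6]
opening: 0.104
```

```bash
python3 - <<'E'
from h import *
s=st();R=tilt(s)
q=shot('side','s18')
a=q['image'][120:210,190:310,::-1]; cv2.imwrite('pics/s18z.png',cv2.resize(a,None,fx=6,fy=6,interpolation=cv2.INTER_CUBIC))
p=shot('wrist','w18')
a=p['image'][160:290,220:340,::-1]; cv2.imwrite('pics/w18z.png',cv2.resize(a,None,fx=5,fy=5,interpolation=cv2.INTER_CUBIC))
E
```

```text
t 26.45 pos [618.3 -15.3 150. ] rot [-3.138  0.012 -3.07 ] F [-11.7   2.8  39.6] M [ 0.47  2.04 -0.  ] op 9.9
tool z world [ 0.0119 -0.0027 -0.9999]
```

View pics/s18z.png

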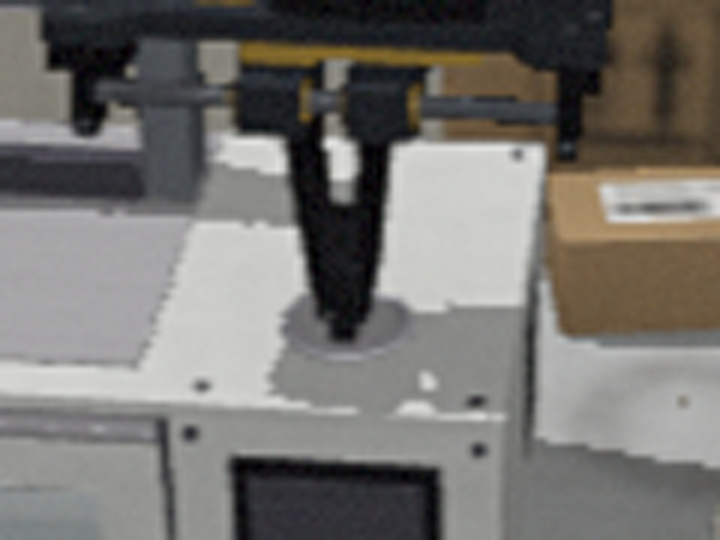

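View pics/w18z.png

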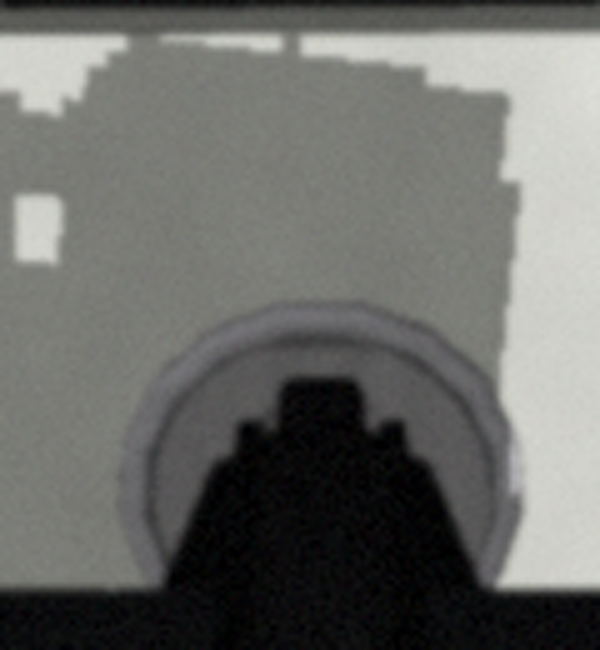

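Call:
{"op": "send_rows", "data": {"plan": "0 0 -0.5 0 0; 0 0.1 0.3 0.1 0; 0 0.1 0.5 0.1 0; 0 0.1 0.5 0.1 0; 0 0.1 0.5 0.1 0; 0 0.1 0.5 0.1 0"}}

```text
t: 27.15
eef_pos: [618.5, -14.7, 150.5]
tcp_rot: [3.138, 0.015, 2.696]
ft_force: [-5.2, 0.2, 9.4]
opening: 0.102
```

```bash
python3 - <<'E'
from h import *
s=st();R=tilt(s); print(R@[-1.5,0,0]+s['eef_pos'])
E
```

```text
t 27.15 pos [618.5 -14.7 150.5] rot [3.138 0.015 2.696] F [-5.2  0.2  9.4] M [0.15 0.78 0.06] op 9.7
tool z world [ 0.0147 -0.0033 -0.9999]
[619.80518476 -15.29752459 150.49934032]
```

Call:
{"op": "send_rows", "data": {"plan": "0 0.1 0.6 0.1 0; 0 0.1 0.6 0.1 0; 0 0.1 0.6 0.1 0; 0 0.1 0.6 0.1 0; 0 0.1 0.6 0.1 0"}}

```text
t: 27.65
eef_pos: [618.8, -14.1, 150.5]
tcp_rot: [3.13, 0.013, 2.176]
ft_force: [-4.8, 0.4, 9.6]
opening: 0.108
```

```bash
python3 - <<'E'
from h import *
s=st();R=tilt(s); print(R@[-1.5,0,0]+s['eef_pos'])
E
```

```text
t 27.65 pos [618.8 -14.1 150.5] rot [3.13  0.013 2.176] F [-4.8  0.4  9.6] M [0.06 0.89 0.09] op 10.3
tool z world [ 0.0168 -0.0039 -0.9999]
[619.64256694 -15.35740755 150.510278  ]
```

Call:
{"op": "send_rows", "data": {"plan": "0 0.1 0.6 0.1 0; 0 0.1 0.6 0.1 0; 0 0.1 0.6 0.1 0; 0 0.1 0.6 0.1 0; 0 0.1 0.6 0.1 0"}}

```text
t: 28.15
eef_pos: [619.3, -13.8, 150.5]
tcp_rot: [3.123, 0.006, 1.656]
ft_force: [-3.6, 0.4, 10.7]
opening: 0.106
```

```bash
python3 - <<'E'
from h import *
s=st();R=tilt(s); print(R@[-1.5,0,0]+s['eef_pos'],s['joints'])
E
```

```text
t 28.15 pos [619.3 -13.8 150.5] rot [3.123 0.006 1.656] F [-3.6  0.4 10.7] M [-0.05  0.96  0.14] op 10.1
tool z world [ 0.019  -0.0047 -0.9998]
[619.45260489 -15.31272851 150.48667345] [-0.12790606  0.5438751   1.65553679 -0.00279499  0.92270599 -0.21172233]
```

Call:
{"op": "send_rows", "data": {"plan": "0 0.1 0.6 0.08 0; 0 0.1 0.6 0.08 0; 0 0 0.6 0.08 0"}}

```text
t: 28.45
eef_pos: [619.6, -13.8, 150.5]
tcp_rot: [3.121, 0.002, 1.407]
ft_force: [-3.4, 0.4, 9.5]
opening: 0.106
```

```bash
python3 - <<'E'
from h import *
s=st()
E
```

```text
t 28.45 pos [619.6 -13.8 150.5] rot [3.121e+00 2.000e-03 1.407e+00] F [-3.4  0.4  9.5] M [-0.04  0.81  0.62] op 10.0
```

```bash
python3 - <<'E'
from h import *
import pickle
p=shot('wrist','w19')
a=p['image'][160:290,220:340,::-1]; cv2.imwrite('pics/w19z.png',cv2.resize(a,None,fx=5,fy=5,interpolation=cv2.INTER_CUBIC))
q=shot('side','s19')
s=st();R=tilt(s)
E
```

```text
t 28.55 pos [619.6 -13.8 150.5] rot [3.121e+00 2.000e-03 1.408e+00] F [-4.5  0.  10.1] M [-0.01  0.93  0.54] op 9.8
tool z world [ 0.0203 -0.0056 -0.9998]
```

View pics/w19z.png

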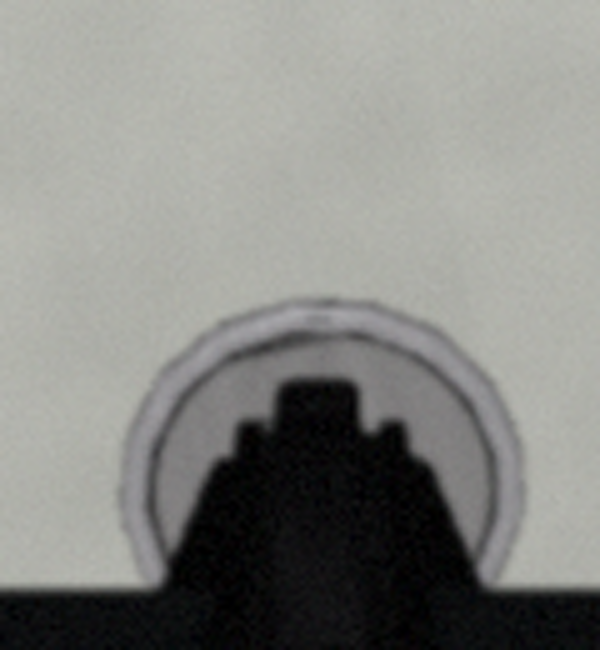

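View pics/s19.png

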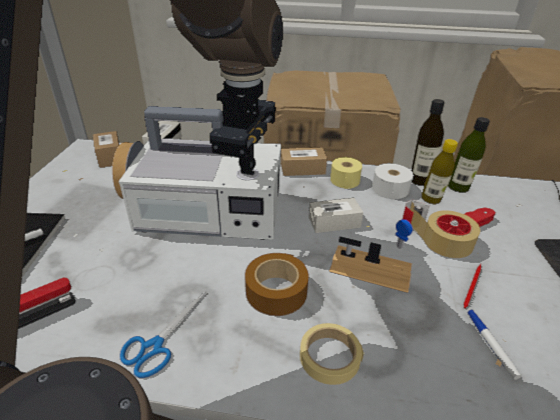

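```bash
python3 - <<'E'
from h import *
st(); print(job_done()); st()
E
```

```text
t 28.55 pos [619.6 -13.8 150.5] rot [3.121e+00 2.000e-03 1.408e+00] F [-4.5  0.  10.1] M [-0.01  0.93  0.54] op 9.8
the job is handed in; nothing more can be done
None
the job is handed in; nothing more can be done
```

The job is handed in at 28.6 s of the 59 s allowed. The gripper is still holding the round key, fully inserted and turned clockwise to the stop.

- **Flap:** I pushed it in until it stopped moving, at about 36 N on the fingertips. The last side picture shows it shut.
- **Key insertion:** The round key went past the pins and seated, with 40 N straight down and no slip in the grip visible. That is right at the 40 N limit given for the arm and gripper body, though the load went through the fingers and key. I held it there with about 10 N down.
- **Key turn:** The hand turned about 1.8 rad. The turning moment jumped from 0.14 to about 0.6 Nm, then held at 0.54 Nm, which is well above the 0.14 Nm return spring. The rotor angle is inferred from this, because the camera could not see the slot under the hand.
- **Other things on the table:** The two remaining keys stand upright in the stand, and nothing else appears to have moved.

Some steps did not go as planned:

- **Hand tilt:** The tool slowly tilted by up to about 2°. I pushed the closed fingers against the end of the fixed stand and then gripped the stand to straighten it.
- **Slip on the stand:** In the first of those pushes the fingertips slid up onto the stand next to the T-shaped key. The pictures afterwards show that key still upright.
- **Camera and arm disagreement:** The wrist camera's reported position and the arm's differed by about 1.7 mm, and I corrected for that.
- **Key twist:** The key twisted about 0.04 rad in the pads at the stop.

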